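# Load the edge-band reels, index the carousel and lock it

### The arm

A 6-joint arm with a two-finger parallel gripper is mounted at the origin on the work surface. World frame = base frame: x ahead of the robot, y to its left, z up, the work surface at z = 0. Lengths are in m, angles in rad, forces in N, time in s.
With the tool pointing down it reaches from about 0.325 to 0.85 m from the base axis. Payload 15.5 kg.
Tool frame: the origin (TCP) lies on the mounting face of the last link; the fingertips stand 191 mm ahead of it and the grasp point (between the pads) lies 172 mm ahead of it; z points along the fingers, y is the line along which they close (so a half turn about z gives the same grasp; the last joint's range is limited). The gripper opens to 91 mm and grips with 3 to 60 N. Pads are 32 mm wide; open, the fingers measure 118 mm over their backs; the gripper's body (76 mm by 178 mm) begins 60 mm behind the grasp point.
Start: joints at [1.026, 0.494, 1.345, -0, 1.302, -0.096], TCP at [0.271, 0.563, 0.405] pointing down, gripper open.
Joint ranges: [-2.91, 2.91], [-0.82, 2.16], [0.22, 2.67], [-1.22, 4.37], [0.12, 2.79], [-3.08, 3.08]. Speed limits (rad/s): [1.89, 1.89, 2.57, 3.01, 3.01, 3.01].

### API

Orientations are given as a unit quaternion [w, x, y, z].
In Python, from workcell import * gives the robot as it stands.
- The arm moves only by the shell command python3 -m handwheel 'ROWS'. ROWS is JSON, a list of rows, each an object with "delta_pos": the shift along the world's x, y, z each as a share of 100 mm, from -1 to 1, a list of three; "delta_rot": the turn, a rotation vector about the world's x, y, z each as a share of pi rad, from -1 to 1, a list of three; "jaw": the opening, from -1 (shut) to 1 (fully open). A call has 1 to 5 rows; each row is the pose to reach, as a shift and turn from the pose commanded when the call began, turning the shorter way round; what a row does not reach only later rows make up. A row lasts 1/12 s, in which the tool goes at most 41.7 mm and 7.16 degrees, less where a joint would pass 70% of its speed; a pose out of reach is approached as far as the arm can. A call with a number of a shift or a turn outside -1 to 1 is refused whole. A call with a gripper value outside its range is refused whole. The fingers move at their own pace and stop on an object; the grip force is fixed at half the most. Time passes only in rows, so rows that repeat a pose let the fingers close. It gives the time, the measured TCP pose, the force, the opening and the grip force at its end, in the units of the state.
- state(): the state, without advancing time (a new reading comes with each control period).
- camera(name): name is "scene" or "side" or "wrist"; returns a dict with "pixels" (480x640x3 uint8, red, green, blue), "camera_matrix" (3x3 intrinsics, pixels), "distortion" ([k1, k2, p1, p2, k3] as OpenCV has them; the pictures are not rectified), "cam_to_world" (4x4, takes a point from camera to world coordinates). Camera axes: x right, y up, looking along -z (the intrinsics and any distortion apply to the point x, -y, -z); pixel columns grow to the right and rows downward; lengths in m; the calibration is good to about 2 mm. A picture is of the moment at which its call begins. There is no depth.
- hand_in(): hands the job in; it is judged then, once.
Trained networks look in the newest picture that a camera, given by its name, has taken for a name from the list of things; names that differ only in an ending like _2 or _b are one class to them, and where a whole thing is asked for, a point or a joint stands for the part that bears it (a point fixed in the world has none). Each returns a list of dicts, best first, with "confidence" (0 to 1); they miss things now and then, are a little off and sometimes report something else, mostly with a low value. They report only what shows in the picture. A call takes as long as a camera call. They do not tell look-alikes from the thing itself.
- trace(label, camera): "region" (480x640 bool, what is visible of it) and "xy" ([column, row] in pixels, amid what is visible of it).
- place_of(label, camera): "xy" ([column, row] in pixels: a listed point, or the origin of a listed thing).
The state is a dict: "time_s": time; "qpos": joint angles; "qd": joint speeds; "joint_torque": joint torques, N m; "tool_pos": TCP position; "tcp_rot": TCP orientation; "force": force on the tool from outside, world axes, zero at the start; "torque": the same for the moment, N m; "opening": finger opening in m; "gripper_force": force on a finger pad.
Only numpy, scipy, OpenCV 4.12 (cv2) and the standard library are available. Lean on these libraries where they do the work, as an engineer would, in place of code of your own. Each camera call takes 0.05 s, during which the arm holds its last target. There are 200 camera calls.

### The job

Load every edge-band reel on the table fully down onto the carousel spindle of its own colour while the carousel is still pinned. Then pull the orange-headed locking pin, park it fully home in the hole of its wooden holder, turn the carousel a quarter turn anticlockwise by its black crank until it stops, and push the pin fully home again through the carousel's ear into the bracket it now stands over. Leave the other things on the table where they are.

Things in the scene. Friction and masses are not known exactly. Their poses are not given: they have to be found in the camera images.
- red_reel: loose edge-banding reel with red flanges and hub; may be absent. Origin: centre of its underside, z up its axis (lies flat, axis upright). Flanged body 80 mm diameter, 30 mm high; above it a red hub 36 mm diameter from 30 to 58 mm above the underside (take it there, from above, fingertips kept above 31 mm); bore 24 mm diameter right through; about 0.18 kg
- yellow_reel: loose edge-banding reel with yellow flanges and hub; may be absent. Origin: centre of its underside, z up its axis (lies flat, axis upright). Flanged body 80 mm diameter, 30 mm high; above it a yellow hub 36 mm diameter from 30 to 58 mm above the underside (take it there, from above, fingertips kept above 31 mm); bore 24 mm diameter right through; about 0.18 kg
- blue_reel: loose edge-banding reel with blue flanges and hub; may be absent. Origin: centre of its underside, z up its axis (lies flat, axis upright). Flanged body 80 mm diameter, 30 mm high; above it a blue hub 36 mm diameter from 30 to 58 mm above the underside (take it there, from above, fingertips kept above 31 mm); bore 24 mm diameter right through; about 0.18 kg
- green_reel: loose edge-banding reel with green flanges and hub; may be absent. Origin: centre of its underside, z up its axis (lies flat, axis upright). Flanged body 80 mm diameter, 30 mm high; above it a green hub 36 mm diameter from 30 to 58 mm above the underside (take it there, from above, fingertips kept above 31 mm); bore 24 mm diameter right through; about 0.18 kg
- red_spindle (a point): foot of the red-marked steel spindle on the platter, on its axis at platter-top level (46 mm above the table), where the underside of the red reel must rest; spindle 18 mm diameter, 72 mm tall above this point, its top 14 mm tapered to 8 mm; it turns with the platter
- yellow_spindle (a point): foot of the yellow-marked steel spindle on the platter, on its axis at platter-top level (46 mm above the table), where the underside of the yellow reel must rest; spindle 18 mm diameter, 72 mm tall above this point, its top 14 mm tapered to 8 mm; it turns with the platter
- blue_spindle (a point): foot of the blue-marked steel spindle on the platter, on its axis at platter-top level (46 mm above the table), where the underside of the blue reel must rest; spindle 18 mm diameter, 72 mm tall above this point, its top 14 mm tapered to 8 mm; it turns with the platter
- green_spindle (a point): foot of the green-marked steel spindle on the platter, on its axis at platter-top level (46 mm above the table), where the underside of the green reel must rest; spindle 18 mm diameter, 72 mm tall above this point, its top 14 mm tapered to 8 mm; it turns with the platter
- pin: loose steel locking pin, upright, about 0.12 kg. Origin: the lower tip, z up the pin. Shaft 12 mm diameter with a pointed first 6 mm, up to a 26 mm collar whose underside is 36 mm above the tip (fully home = collar rests on the part); orange grip 24 mm diameter from 62 to 111 mm above the tip. It starts through the carousel's ear in the load bracket (tip 10 mm above the table)
- load_hole (a point): centre of the top of the 15 mm hole in the stand's yellow load bracket, 30 mm above the table; the ear (aluminium tab 12 mm thick with a 15 mm hole, top at 46 mm) is over it with 4 mm air while the carousel is at 0
- work_hole (a point): the same for the stand's other yellow bracket, the work bracket, a quarter turn anticlockwise; the ear stands over it when the carousel is turned to its stop. Pin fully home there: tip 20 mm below this point
- holder_hole (a point): centre of the top of the 15 mm hole through the pin holder, a fixed wooden block 70 x 70 x 40 mm; top 40 mm above the table. Pin parked fully home: tip 36 mm below this point
- carousel: fixed stand of the carousel; origin on its vertical axis at table level, z up; its x axis points midway between the two brackets, whose holes lie 132 mm from the axis at -45 deg (load) and +45 deg (work). The platter, 224 mm diameter, top 46 mm above the table, carries the spindles 68 mm out, at 0 (red), 90 (yellow), 180 (blue), 270 deg (green) from that x axis at joint 0
- platter (a joint): angle of the platter, 0 at the load stop, 1.571 at the work stop, growing anticlockwise seen from above; stiff with friction (about 2 N at the crank), stays where left; cannot turn while pinned
- crank (a point): middle of the black upright crank knob on the platter, 24 mm diameter, reaching 20 mm above and 25 mm below this point (119 mm above the table), 98 mm from the axis; fixed to the platter and moves with it; may be held from above
- sample_slab: bystander: terrazzo sample 100 x 70 x 14 mm; origin centre of underside
- oak_sample: bystander: oak sample board 70 x 120 x 12 mm; origin centre of underside
- tape_roll: bystander: cardboard tape core 80 mm diameter, 22 mm high, lying flat; origin centre of underside
- glue_jar: bystander: jar 60 mm diameter, 75 mm high; origin centre of underside
- stone_sample: bystander: stone lump 80 x 70 x 50 mm; origin centre of underside
- spatula: bystander: spatula lying on the table
There are look-alikes about, which are no part of the job. What is meant by the pin is not green or yellow, and is the smaller of those in its own colour.

How it is judged:
By the outcome, as a careful person would: the job done as asked, in the order asked, and still so for the second after the job is handed in, with the robot touching nothing.
Of red_reel, yellow_reel, blue_reel, green_reel only 3 to 4 are there at a start; the rules pass over those that are not, and their reading is None.
At some moment in a run one of red_reel, yellow_reel, blue_reel, green_reel may be knocked a few centimetres aside while the robot is not near it.
It also fails if it takes over 210 s, if anything falls off the work surface, if the arm or the gripper's body presses on something with over 40 N, if the wrist force passes 120 N, or if a joint passes its speed limit or range.

## Working session

There is one attempt and no reset: what is moved stays moved. The work goes in short steps, Python scripts to look and compute and a shell command to move; the robot and the scene stay as the last step left them, time stands still between calls to the robot, and variables do not carry over. Pictures are saved under pics/ and viewed, at most 14 in all, crops included, and the job is handed in when it is done.

```bash
mkdir -p pics; ls
cat > h.py <<'E'
from workcell import *
import numpy as np, cv2
def und(c,xy):
    n=cv2.undistortPoints(np.array([[xy]],float),c["camera_matrix"],np.array(c["distortion"],float))[0,0]
    T=np.array(c["cam_to_world"]); d=T[:3,:3]@np.array([n[0],-n[1],-1]); return T[:3,3],d
def at(c,xy,z):
    o,d=und(c,xy); return o+d*(z-o[2])/d[2]
def proj(c,p):
    T=np.array(c["cam_to_world"]); q=T[:3,:3].T@(np.array(p,float)-T[:3,3])
    q=np.array([[q[0],-q[1],-q[2]]]); return cv2.projectPoints(q,np.zeros(3),np.zeros(3),np.array(c["camera_matrix"],float),np.array(c["distortion"],float))[0][0,0]
def cam(n,save=None):
    c=camera(n); c["camera_matrix"]=np.array(c["camera_matrix"],float)
    if save: cv2.imwrite("pics/"+save,cv2.cvtColor(c["pixels"],cv2.COLOR_RGB2BGR))
    return c
Z=dict(red_reel=0,yellow_reel=0,blue_reel=0,green_reel=0,red_spindle=.046,yellow_spindle=.046,blue_spindle=.046,green_spindle=.046,pin=.01,load_hole=.03,work_hole=.03,holder_hole=.04,carousel=0,crank=.119)
E
python3 - <<'E'
from h import *
np.set_printoptions(precision=4,suppress=True)
for n in("scene","side"):
    c=cam(n,n+"0.png"); print(n,np.array(c["cam_to_world"])[:3,3])
    for l,z in Z.items():
        for r in place_of(l,n)[:3]:
            print(l,np.round(r["xy"]),round(r["confidence"],2),at(c,r["xy"],z)[:2])
print(state()["tool_pos"],state()["tcp_rot"])
E
```

```text
pics
scene [1.9456 0.0455 1.1039]
red_reel [304. 224.] 0.94 [ 0.4539 -0.1867]
red_reel [341. 288.] 0.56 [ 0.762  -0.0334]
yellow_reel [263. 220.] 0.59 [ 0.4443 -0.3293]
yellow_reel [295. 280.] 0.4 [ 0.7407 -0.1735]
blue_reel [313. 249.] 0.65 [ 0.5837 -0.1375]
blue_reel [388. 242.] 0.64 [0.5239 0.1045]
green_reel [360. 247.] 0.74 [0.5583 0.0136]
green_reel [257. 251.] 0.61 [ 0.615  -0.3179]
green_reel [369. 198.] 0.19 [0.2639 0.0318]
red_spindle [390. 242.] 0.58 [0.5806 0.1074]
yellow_spindle [407. 229.] 0.62 [0.5069 0.1613]
blue_spindle [385. 217.] 0.9 [0.4469 0.0893]
green_spindle [363. 233.] 0.8 [0.5403 0.0209]
green_spindle [409. 229.] 0.39 [0.5063 0.1671]
pin [377. 283.] 0.86 [0.736  0.0737]
pin [410. 284.] 0.73 [0.7319 0.1695]
pin [337. 310.] 0.72 [ 0.8623 -0.0355]
load_hole [357. 249.] 0.95 [0.6082 0.0043]
work_hole [417. 257.] 0.76 [0.6269 0.1912]
work_hole [190. 215.] 0.2 [ 0.4787 -0.5753]
holder_hole [469. 222.] 0.89 [0.4353 0.3704]
holder_hole [496. 253.] 0.55 [0.5944 0.4345]
holder_hole [337. 287.] 0.33 [ 0.8002 -0.0427]
carousel [385. 244.] 0.68 [0.5329 0.0951]
carousel [
[... 464 characters left out ...]
llow_spindle [246. 225.] 0.77 [0.5174 0.1674]
blue_spindle [236. 247.] 0.88 [0.449  0.0914]
blue_spindle [220. 188.] 0.49 [0.5306 0.3889]
blue_spindle [390. 375.] 0.2 [ 0.5625 -0.4926]
green_spindle [271. 252.] 0.84 [0.5251 0.022 ]
green_spindle [194. 200.] 0.51 [0.4319 0.3666]
pin [377. 240.] 0.88 [ 0.8437 -0.0428]
pin [304. 217.] 0.74 [0.7109 0.167 ]
pin [305. 255.] 0.63 [0.6226 0.0036]
load_hole [302. 247.] 0.58 [0.6201 0.0169]
work_hole [266. 215.] 0.65 [0.6025 0.2075]
holder_hole [196. 200.] 0.92 [0.4413 0.3707]
carousel [261. 250.] 0.8 [0.5285 0.0935]
crank [247. 241.] 0.72 [0.4515 0.0123]
crank [375. 282.] 0.52 [ 0.6578 -0.2841]
[0.2712 0.5631 0.4047] [ 0.      0.2225  0.9749 -0.    ]
```

View pics/scene0.png

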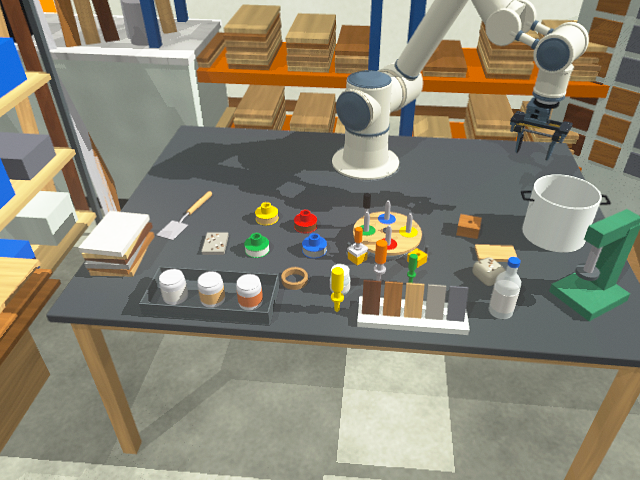

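View pics/side0.png

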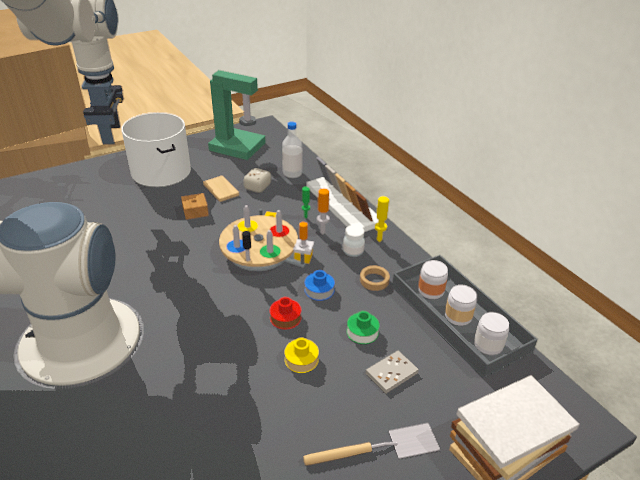

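The scene shows loose reels: yellow (266,212), red (305,219), blue (314,243) and green (257,243). The carousel is at (387,235) and the holder at (469,225). There are two orange-headed pins: a small one in the ear at (358,245), and a larger one standing at (381,260). Green (413,268) and yellow (337,290) look-alikes stand nearby.

The smaller orange pin, the one in the ear, fits the description. I'll confirm it in a crop and fit the poses.

```bash
cat >> h.py <<'E'
from scipy.optimize import least_squares
def carpts(cx,cy,th,q=0):
    P={}
    for i,l in enumerate(("red_spindle","yellow_spindle","blue_spindle","green_spindle")):
        a=th+q+i*np.pi/2; P[l]=[cx+.068*np.cos(a),cy+.068*np.sin(a),.046]
    for l,a in(("load_hole",th-np.pi/4),("work_hole",th+np.pi/4)): P[l]=[cx+.132*np.cos(a),cy+.132*np.sin(a),.03]
    P["carousel"]=[cx,cy,0]; return P
def fitcar(obs,q=0): # obs list (cam,label,xy)
    def f(v):
        P=carpts(*v,q); return np.concatenate([proj(c,P[l])-xy for c,l,xy in obs])
    r=least_squares(f,[.53,.094,.1],loss="soft_l1",f_scale=1.5,x_scale=[.01,.01,.1]); return r.x,r.fun.reshape(-1,2)
E
python3 - <<'E'
from h import *
np.set_printoptions(precision=4,suppress=True)
obs=[]
for n in("scene","side"):
    c=cam(n)
    if n=="scene": I=cv2.cvtColor(c["pixels"],cv2.COLOR_RGB2BGR)
    if n=="scene": A=cv2.resize(I[180:320,320:440],None,fx=4,fy=4,interpolation=2)
    else: B=cv2.resize(cv2.cvtColor(c["pixels"],cv2.COLOR_RGB2BGR)[170:280,200:400],None,fx=4,fy=4,interpolation=2); cv2.imwrite("pics/cropside.png",B)
    for l in carpts(0,0,0):
        for r in place_of(l,n)[:3]:
            w=at(c,r["xy"],Z[l])[:2]
            if np.hypot(w[0]-.53,w[1]-.094)<.16 and r["confidence"]>.5: obs.append((c,l,np.array(r["xy"])))
x,e=fitcar(obs); print(x)
for o,k in zip(obs,e): print(o[1],o[2],k)
print({l:np.round(p,4) for l,p in carpts(*x).items()})
w=cam("wrist","wrist0.png"); T=np.array(w["cam_to_world"]); print(T); print(w["camera_matrix"],w["distortion"])
E
```

```text
[0.5218 0.0983 0.0553]
red_spindle [387.9 243.8] [ 0.3635 -0.2405]
yellow_spindle [407.2 231.5] [ 1.1658 -0.2732]
blue_spindle [387.9 219.1] [-1.3848 -0.6149]
green_spindle [365.4 231.6] [ 1.0261 -1.545 ]
load_hole [358.1 251.6] [0.3559 0.0861]
work_hole [417.7 256.8] [ 0.5017 -3.3509]
carousel [386.2 243.6] [ 0.2084 -1.8232]
red_spindle [278.4 230.5] [-0.096  -0.5534]
yellow_spindle [246.  224.9] [0.5813 0.6635]
blue_spindle [234.8 244.3] [1.8246 1.2666]
green_spindle [271.7 253.3] [-2.0008 -3.005 ]
load_hole [301.7 245.4] [1.0322 2.8895]
work_hole [267.4 216.9] [ 2.6384 -1.1431]
carousel [259.8 251.4] [-1.2187 -1.3915]
carousel [244.2 224.7] [14.3813 25.3085]
{'red_spindle': array([0.5897, 0.102 , 0.046 ]), 'yellow_spindle': array([0.518 , 0.1662, 0.046 ]), 'blue_spindle': array([0.4539, 0.0945, 0.046 ]), 'green_spindle': array([0.5255, 0.0304, 0.046 ]), 'load_hole': array([0.6201, 0.0102, 0.03  ]), 'work_hole': array([0.6098, 0.1966, 0.03  ]), 'carousel': array([0.5218, 0.0983, 0.    ])}
[[ 0.4341 -0.8672 -0.2439  0.2041]
 [ 0.9009  0.4177  0.1183  0.5964]
 [-0.0007 -0.271   0.9626  0.3863]
 [ 0.      0.      0.      1.    ]]
[[391.2851   0.     316.2346]
 [  0.     391.2851 238.433 ]
 [  0.       0.       1.    ]] [-0.0771  0.      0.      0.      0.    ]
```

View pics/cropside.png

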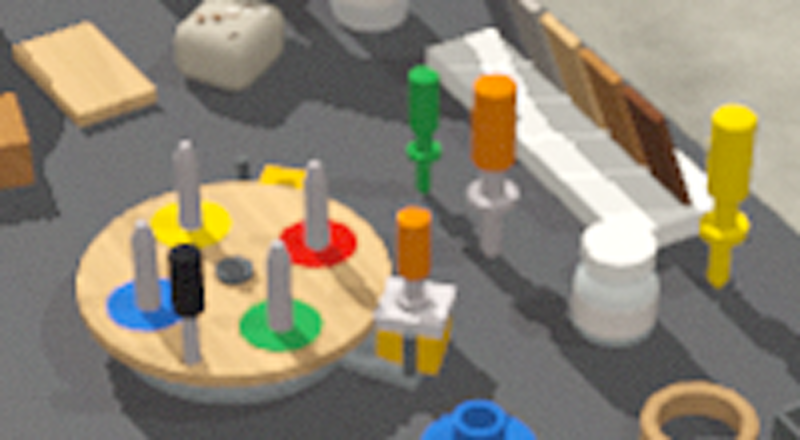

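Crop: the smaller orange pin stands in the ear at (413,250), and the larger orange look-alike at (493,160) stands freely on the table. The pin I want is the one in the ear. Next I move over the carousel for a closer look.

```bash
M="python3 -m handwheel"
python3 -m handwheel '[{"delta_pos":[0.46,-0.93,0],"delta_rot":[0,0,0],"jaw":0.4},{"delta_pos":[0.46,-0.93,0],"delta_rot":[0,0,0],"jaw":0.4},{"delta_pos":[0.46,-0.93,0],"delta_rot":[0,0,0],"jaw":0.4}]'
python3 -m handwheel '[{"delta_pos":[0.46,-0.93,0],"delta_rot":[0,0,0],"jaw":0.4},{"delta_pos":[0.46,-0.93,0],"delta_rot":[0,0,0],"jaw":0.4},{"delta_pos":[0.46,-0.93,0],"delta_rot":[0,0,0],"jaw":0.4}]'
python3 -m handwheel '[{"delta_pos":[0.46,-0.93,0],"delta_rot":[0,0,0],"jaw":0.4},{"delta_pos":[0.46,-0.93,0],"delta_rot":[0,0,0],"jaw":0.4},{"delta_pos":[0.46,-0.93,0],"delta_rot":[0,0,0],"jaw":0.4}]'
python3 -m handwheel '[{"delta_pos":[0.46,-0.93,0],"delta_rot":[0,0,0],"jaw":0.4},{"delta_pos":[0.46,-0.93,0],"delta_rot":[0,0,0],"jaw":0.4},{"delta_pos":[0.46,-0.93,0],"delta_rot":[0,0,0],"jaw":0.4}]'
python3 -m handwheel '[{"delta_pos":[0.46,-0.93,0],"delta_rot":[0,0,0],"jaw":0.4},{"delta_pos":[0.46,-0.93,0],"delta_rot":[0,0,0],"jaw":0.4},{"delta_pos":[0.46,-0.93,0],"delta_rot":[0,0,0],"jaw":0.4},{"delta_pos":[0.46,-0.93,0],"delta_rot":[0,0,0],"jaw":0.4},{"delta_pos":[0.46,-0.93,0],"delta_rot":[0,0,0],"jaw":0.4}]'
python3 - <<'E'
from h import *
np.set_printoptions(precision=4,suppress=True)
c=cam("wrist","wrist1.png"); obs=[]
for l,z in Z.items():
    for r in place_of(l,"wrist")[:2]:
        print(l,np.round(r["xy"]),round(r["confidence"],2),at(c,r["xy"],z)[:2])
s=state();print(s["tool_pos"],s["force"],s["qpos"])
E
```

```text
time_s: 2.6
tool_pos: [0.318, 0.4673, 0.4045]
tcp_rot: [0.0, 0.223, 0.975, -0.001]
force: [0.6, 1.0, -1.0]
opening: 0.0739
gripper_force: 0.0
time_s: 2.85
tool_pos: [0.3642, 0.374, 0.4048]
tcp_rot: [0.0, 0.223, 0.975, -0.0]
force: [0.9, 0.7, 0.1]
opening: 0.0638
gripper_force: 0.0
time_s: 3.1
tool_pos: [0.4103, 0.281, 0.4049]
tcp_rot: [0.0, 0.223, 0.975, -0.0]
force: [0.8, 1.2, 0.1]
opening: 0.0642
gripper_force: 0.0
time_s: 3.35
tool_pos: [0.4565, 0.188, 0.4049]
tcp_rot: [0.0, 0.223, 0.975, -0.0]
force: [0.5, 0.4, -0.5]
opening: 0.0642
gripper_force: 0.0
time_s: 3.77
tool_pos: [0.5015, 0.0972, 0.4047]
tcp_rot: [-0.0, 0.224, 0.975, 0.0]
force: [-2.0, 0.4, 0.8]
opening: 0.0636
gripper_force: 0.0
red_reel [ 73. 288.] 0.59 [ 0.4667 -0.1832]
green_reel [323. 230.] 0.49 [0.5267 0.093 ]
red_spindle [356. 300.] 0.7 [0.5917 0.0966]
red_spindle [194. 228.] 0.68 [ 0.4633 -0.0064]
yellow_spindle [392. 206.] 0.72 [0.5234 0.1622]
blue_spindle [287. 172.] 0.98 [0.4561 0.0916]
green_spindle [255. 274.] 0.73 [0.5272 0.0223]
pin [385. 387.] 0.7 [0.7213 0.0787]
load_hole [283. 353.] 0.96 [0.6208 0.002 ]
work_hole [453. 272.] 0.7 [0.6143 0.1924]
holder_hole [576.  11.] 0.89 [0.4386 0.3707]
carousel [320. 228.] 0.62 [0.524  0.0914]
crank [192. 229.] 0.87 [0.4576 0.0214]
[0.5012 0.0981 0.4047] [ 0.5777  0.4426 -0.0171] [ 0.0764  0.3336  1.6231  0.      1.1849 -1.0456]
```

View pics/wrist1.png

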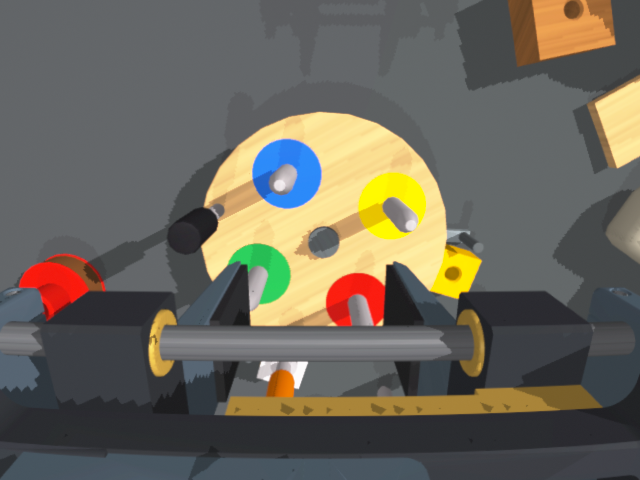

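The wrist view shows the carousel clear, with spindle discs at blue (287,173), yellow (392,206), green (259,273) and red (356,300). The holder hole is at (573,10). Next I look over the reels.

```bash
python3 -m handwheel '[{"delta_pos":[0.2,-1,0],"delta_rot":[0,0,0],"jaw":0.4},{"delta_pos":[0.2,-1,0],"delta_rot":[0,0,0],"jaw":0.4},{"delta_pos":[0.2,-1,0],"delta_rot":[0,0,0],"jaw":0.4}]' | head -2
python3 -m handwheel '[{"delta_pos":[0.2,-1,0],"delta_rot":[0,0,0],"jaw":0.4},{"delta_pos":[0.2,-1,0],"delta_rot":[0,0,0],"jaw":0.4},{"delta_pos":[0.2,-1,0],"delta_rot":[0,0,0],"jaw":0.4}]' | head -2
python3 -m handwheel '[{"delta_pos":[0.2,-1,0],"delta_rot":[0,0,0],"jaw":0.4},{"delta_pos":[0.2,-1,0],"delta_rot":[0,0,0],"jaw":0.4},{"delta_pos":[0.2,-1,0],"delta_rot":[0,0,0],"jaw":0.4},{"delta_pos":[0.2,-1,0],"delta_rot":[0,0,0],"jaw":0.4},{"delta_pos":[0.2,-1,0],"delta_rot":[0,0,0],"jaw":0.4}]'
cat >> h.py <<'E'
HSV=dict(red=[((0,150,60),(6,255,255)),((174,150,60),(180,255,255))],yellow=[((24,170,90),(33,255,255))],blue=[((100,130,60),(118,255,255))],green=[((55,120,40),(80,255,255))])
np.set_printoptions(precision=4,suppress=True)
def reels(cn="wrist",save=None):
    c=cam(cn,save)
    for l in list(Z)[:4]:
        for r in place_of(l,cn)[:2]: print(l,"net",np.round(r["xy"]),round(r["confidence"],2),at(c,r["xy"],0)[:2])
    s=state();print(s["tool_pos"],s["force"]); return c
E
python3 -c "
from h import *
reels(save='wrist2.png')"
```

```text
time_s: 4.77
tool_pos: [0.5218, -0.0049, 0.4048]
time_s: 5.02
tool_pos: [0.5418, -0.1058, 0.4048]
time_s: 5.43
tool_pos: [0.5611, -0.2029, 0.4043]
tcp_rot: [-0.0, 0.223, 0.975, 0.0]
force: [-0.8, 0.3, 0.8]
opening: 0.0638
gripper_force: 0.0
red_reel net [289. 109.] 0.7 [ 0.4661 -0.1848]
red_reel net [388. 204.] 0.54 [ 0.591  -0.1362]
yellow_reel net [145. 142.] 0.97 [ 0.431  -0.3249]
blue_reel net [386. 207.] 0.89 [ 0.5923 -0.1394]
green_reel net [236. 294.] 0.92 [ 0.6102 -0.3213]
[ 0.5611 -0.2008  0.4048] [0.7352 0.5826 0.6311]
```

View pics/wrist2.png

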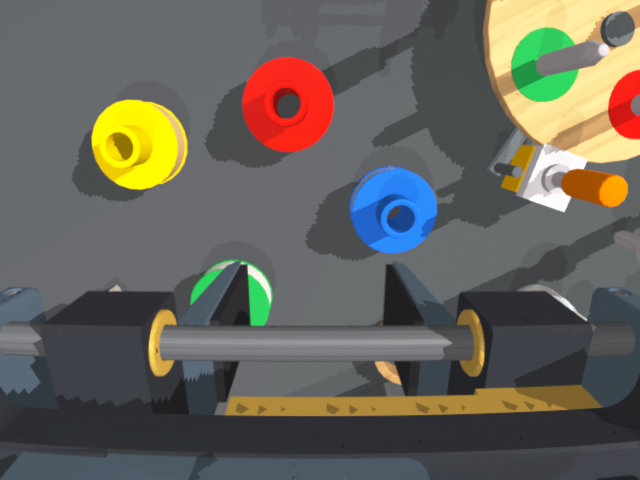

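Wrist view: yellow at (140,145), red at (288,105), blue at (394,210), green partly hidden behind the finger at (232,295). I'll add a silhouette fit for precision and start with blue.

```bash
cat >> h.py <<'E'
def sil(c,col,guess,z0=0.):
    """refine reel xy by matching hull centroid of colour mask with the model's (circles r40 at 30 mm & 0, hub r18 at 58)"""
    h=cv2.cvtColor(c["pixels"],cv2.COLOR_RGB2HSV); m=np.zeros(h.shape[:2],np.uint8)
    for lo,hi in HSV[col]: m|=cv2.inRange(h,lo,hi)
    a=np.linspace(0,6.283,60)
    def hull(p):
        P=[proj(c,[p[0]+r*np.cos(t),p[1]+r*np.sin(t),z0+z]) for r,z in((.04,.03),(.018,.058),(.04,0.0)) for t in a]
        return cv2.convexHull(np.array(P,np.float32))
    def cen(k): M=cv2.moments(k); return np.array([M["m10"]/M["m00"],M["m01"]/M["m00"]]),M["m00"]
    g=np.mean(hull(guess)[:,0],0)
    ks,_=cv2.findContours(m,cv2.RETR_EXTERNAL,cv2.CHAIN_APPROX_NONE)
    ks=[k for k in ks if cv2.contourArea(k)>60 and np.linalg.norm(np.mean(k[:,0],0)-g)<60]
    k=cv2.convexHull(np.vstack(ks)); t,A=cen(k)
    r=least_squares(lambda p:cen(hull(p))[0]-t,guess,x_scale=.01,diff_step=1e-3)
    return r.x,A/cen(hull(r.x))[1]
def carsil(c,x0=(.5246,.0932,.03),q=0):
    """fit platter from the coloured discs' outlines-> use wrist net points"""
E
python3 - <<'E'
from h import *
c=cam("wrist")
for k,g in(("blue",(.592,-.139)),("red",(.466,-.185)),("yellow",(.431,-.325))): print(k,sil(c,k,g))
s=state()["tool_pos"]; b=sil(c,"blue",(.592,-.139))[0]; print("delta",(b-s[:2])*10)
E
```

```text
blue (array([ 0.5928, -0.1369]), 0.9931656789858412)
red (array([ 0.4648, -0.1832]), 0.9914984530733474)
yellow (array([ 0.4332, -0.324 ]), 0.9820986949870684)
delta [0.3166 0.64  ]
```

```bash
python3 -m handwheel '[{"delta_pos":[0.32,0.64,0],"delta_rot":[0,0,0],"jaw":0.4},{"delta_pos":[0.32,0.64,0],"delta_rot":[0,0,0],"jaw":0.4},{"delta_pos":[0.32,0.64,-0.3],"delta_rot":[0,0,0],"jaw":0.4},{"delta_pos":[0.32,0.64,-0.6],"delta_rot":[0,0,0],"jaw":0.4},{"delta_pos":[0.32,0.64,-0.9],"delta_rot":[0,0,0],"jaw":0.4}]' | head -2
python3 -m handwheel '[{"delta_pos":[0,0,-0.3],"delta_rot":[0,0,0],"jaw":0.4},{"delta_pos":[0,0,-0.5],"delta_rot":[0,0,0],"jaw":0.4},{"delta_pos":[0,0,-0.7],"delta_rot":[0,0,0],"jaw":0.4},{"delta_pos":[0,0,-0.89],"delta_rot":[0,0,0],"jaw":0.4},{"delta_pos":[0,0,-0.89],"delta_rot":[0,0,0],"jaw":0.4}]'
python3 -m handwheel '[{"delta_pos":[0,0,0],"delta_rot":[0,0,0],"jaw":-1},{"delta_pos":[0,0,0],"delta_rot":[0,0,0],"jaw":-1},{"delta_pos":[0,0,0],"delta_rot":[0,0,0],"jaw":-1},{"delta_pos":[0,0,0],"delta_rot":[0,0,0],"jaw":-1},{"delta_pos":[0,0,0],"delta_rot":[0,0,0],"jaw":-1}]'
python3 -m handwheel '[{"delta_pos":[0,0,0],"delta_rot":[0,0,0],"jaw":-1},{"delta_pos":[0,0,0],"delta_rot":[0,0,0],"jaw":-1},{"delta_pos":[0,0,0],"delta_rot":[0,0,0],"jaw":-1}]'
```

```text
time_s: 6.15
tool_pos: [0.5933, -0.1366, 0.3142]
time_s: 6.57
tool_pos: [0.5921, -0.137, 0.2227]
tcp_rot: [-0.002, 0.222, 0.975, 0.0]
force: [-1.7, 0.3, -0.6]
opening: 0.0636
gripper_force: 0.0
time_s: 6.98
tool_pos: [0.5935, -0.138, 0.2268]
tcp_rot: [0.001, 0.223, 0.975, -0.0]
force: [-0.0, 0.8, 9.1]
opening: 0.0355
gripper_force: 30.0
time_s: 7.23
tool_pos: [0.5935, -0.1379, 0.2268]
tcp_rot: [0.001, 0.223, 0.975, -0.0]
force: [-1.2, 0.7, 8.8]
opening: 0.0352
gripper_force: 30.0
```

```bash
python3 -m handwheel '[{"delta_pos":[0,0,0.3],"delta_rot":[0,0,0],"jaw":-1},{"delta_pos":[0,0,0.6],"delta_rot":[0,0,0],"jaw":-1},{"delta_pos":[0,0,0.9],"delta_rot":[0,0,0],"jaw":-1},{"delta_pos":[0,0,1],"delta_rot":[0,0,0],"jaw":-1}]' 
python3 -m handwheel '[{"delta_pos":[0,0,0.4],"delta_rot":[0,0,0],"jaw":-1},{"delta_pos":[0,0,0.8],"delta_rot":[0,0,0],"jaw":-1},{"delta_pos":[-0.2,0.3,0.8],"delta_rot":[0,0,0],"jaw":-1},{"delta_pos":[-0.37,0.6,0.8],"delta_rot":[0,0,0],"jaw":-1}]' |head -2
python3 -m handwheel '[{"delta_pos":[-0.2,0.3,0],"delta_rot":[0,0,0],"jaw":-1},{"delta_pos":[-0.37,0.6,0],"delta_rot":[0,0,0],"jaw":-1},{"delta_pos":[-0.5,0.85,0],"delta_rot":[0,0,0],"jaw":-1}]' |head -2
python3 -m handwheel '[{"delta_pos":[-0.2,0.3,0],"delta_rot":[0,0,0],"jaw":-1},{"delta_pos":[-0.37,0.6,0],"delta_rot":[0,0,0],"jaw":-1},{"delta_pos":[-0.5,0.83,0],"delta_rot":[0,0,0],"jaw":-1},{"delta_pos":[-0.5,0.83,0],"delta_rot":[0,0,0],"jaw":-1},{"delta_pos":[-0.5,0.83,0],"delta_rot":[0,0,0],"jaw":-1}]'
python3 - <<'E'
from h import *
c=cam("wrist","wrist3.png"); 
for l in carpts(0,0,0):
    for r in place_of(l,"wrist")[:2]: print(l,np.round(r["xy"]),round(r["confidence"],2),at(c,r["xy"],Z[l])[:2])
s=state();print(s["tool_pos"],(np.array([.4566,.0908])-s["tool_pos"][:2])*10)
E
```

```text
time_s: 7.57
tool_pos: [0.5939, -0.1381, 0.3301]
tcp_rot: [0.003, 0.222, 0.975, -0.0]
force: [1.6, -0.7, -1.6]
opening: 0.0353
gripper_force: 30.0
time_s: 7.9
tool_pos: [0.5562, -0.0783, 0.4078]
time_s: 8.15
tool_pos: [0.5043, 0.0087, 0.4055]
time_s: 8.57
tool_pos: [0.4554, 0.091, 0.4057]
tcp_rot: [-0.0, 0.221, 0.975, -0.0]
force: [0.6, -0.4, -0.9]
opening: 0.036
gripper_force: 30.0
yellow_spindle [419. 246.] 0.62 [0.5214 0.1641]
load_hole [309. 384.] 0.58 [0.6223 0.0029]
work_hole [233. 282.] 0.33 [ 0.4835 -0.0125]
[0.4564 0.0896 0.4056] [0.0017 0.0117]
```

View pics/wrist3.png

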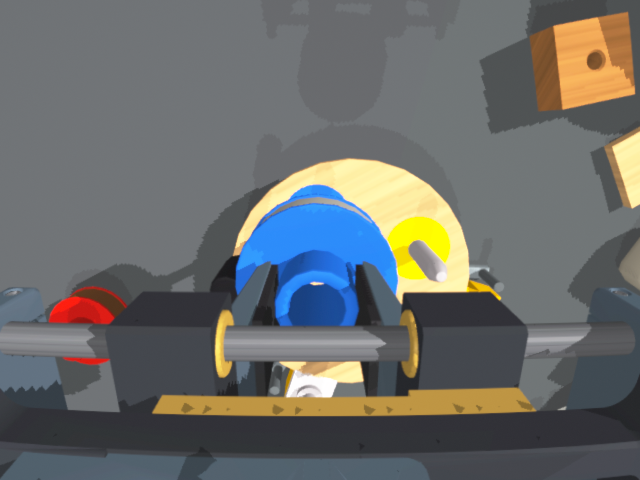

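The reel is held straight over the blue disc (bore at (318,298)). Lowering it while watching the force.

```bash
python3 -m handwheel '[{"delta_pos":[0,0.01,-0.25],"delta_rot":[0,0,0],"jaw":-1},{"delta_pos":[0,0.01,-0.5],"delta_rot":[0,0,0],"jaw":-1},{"delta_pos":[0,0.01,-0.6],"delta_rot":[0,0,0],"jaw":-1},{"delta_pos":[0,0.01,-0.7],"delta_rot":[0,0,0],"jaw":-1},{"delta_pos":[0,0.01,-0.75],"delta_rot":[0,0,0],"jaw":-1}]'
python3 -m handwheel '[{"delta_pos":[0,0,-0.1],"delta_rot":[0,0,0],"jaw":-1},{"delta_pos":[0,0,-0.25],"delta_rot":[0,0,0],"jaw":-1},{"delta_pos":[0,0,-0.4],"delta_rot":[0,0,0],"jaw":-1},{"delta_pos":[0,0,-0.5],"delta_rot":[0,0,0],"jaw":-1},{"delta_pos":[0,0,-0.55],"delta_rot":[0,0,0],"jaw":-1}]'
```

```text
time_s: 9.38
tool_pos: [0.4561, 0.0908, 0.3295]
tcp_rot: [-0.001, 0.223, 0.975, -0.0]
force: [-0.1, -0.7, -2.2]
opening: 0.0358
gripper_force: 30.0
time_s: 9.8
tool_pos: [0.4562, 0.0909, 0.2749]
tcp_rot: [-0.0, 0.223, 0.975, -0.0]
force: [-0.7, -0.1, -2.0]
opening: 0.0359
gripper_force: 30.0
```

```bash
python3 -m handwheel '[{"delta_pos":[0,0,-0.02],"delta_rot":[0,0,0],"jaw":-1},{"delta_pos":[0,0,-0.03],"delta_rot":[0,0,0],"jaw":-1},{"delta_pos":[0,0,-0.03],"delta_rot":[0,0,0],"jaw":-1}]' | sed -n 2,4p
python3 -m handwheel '[{"delta_pos":[0,0,0],"delta_rot":[0,0,0],"jaw":0.15},{"delta_pos":[0,0,0],"delta_rot":[0,0,0],"jaw":0.15},{"delta_pos":[0,0,0],"delta_rot":[0,0,0],"jaw":0.15},{"delta_pos":[0,0,0],"delta_rot":[0,0,0],"jaw":0.15}]'| sed -n 2,5p
python3 -m handwheel '[{"delta_pos":[0,0,0.1],"delta_rot":[0,0,0],"jaw":0.15},{"delta_pos":[0,0,0.4],"delta_rot":[0,0,0],"jaw":0.15},{"delta_pos":[0,0,0.8],"delta_rot":[0,0,0],"jaw":0.15},{"delta_pos":[0,0,1],"delta_rot":[0,0,0],"jaw":0.15}]'| sed -n 2,4p
python3 -m handwheel '[{"delta_pos":[0,-0.1,0.3],"delta_rot":[0,0,0],"jaw":0.15},{"delta_pos":[0,-0.4,0.34],"delta_rot":[0,0,0],"jaw":0.15},{"delta_pos":[0,-0.8,0.34],"delta_rot":[0,0,0],"jaw":0.15},{"delta_pos":[0,-1,0.34],"delta_rot":[0,0,0],"jaw":0.15}]'| sed -n 2,2p
python3 -m handwheel '[{"delta_pos":[0,-0.4,0],"delta_rot":[0,0,0],"jaw":0.15},{"delta_pos":[0,-0.8,0],"delta_rot":[0,0,0],"jaw":0.15},{"delta_pos":[0,-1,0],"delta_rot":[0,0,0],"jaw":0.3},{"delta_pos":[0,-1,0],"delta_rot":[0,0,0],"jaw":0.3},{"delta_pos":[0,-1,0],"delta_rot":[0,0,0],"jaw":0.3}]'| sed -n 2,2p
python3 - <<'E'
from h import *
c=reels(save="wrist4.png")
b,a=sil(c,"red",(.465,-.183)); print(b,a,(b-state()["tool_pos"][:2])*10)
s=cam("side"); print("blue on spindle:",sil(s,"blue",(.456,.091),.046),[(np.round(r["xy"]),r["confidence"],at(s,r["xy"],.046)[:2]) for r in place_of("blue_reel","side")])
E
```

```text
tool_pos: [0.4564, 0.0911, 0.2731]
tcp_rot: [0.0, 0.223, 0.975, 0.0]
force: [0.0, 0.2, -2.4]
tool_pos: [0.4563, 0.0911, 0.273]
tcp_rot: [0.0, 0.223, 0.975, 0.0]
force: [0.1, -0.2, 0.4]
opening: 0.0524
tool_pos: [0.4564, 0.0911, 0.3761]
tcp_rot: [0.001, 0.223, 0.975, 0.0]
force: [1.2, 0.5, 0.3]
tool_pos: [0.456, -0.0112, 0.4076]
tool_pos: [0.456, -0.1098, 0.4067]
red_reel net [254. 242.] 0.67 [ 0.4628 -0.1841]
red_reel net [575. 250.] 0.43 [0.6207 0.1213]
yellow_reel net [126. 274.] 0.7 [ 0.4334 -0.3257]
yellow_reel net [620. 152.] 0.57 [0.5399 0.1957]
blue_reel net [527. 116.] 0.72 [0.4648 0.115 ]
blue_reel net [126. 272.] 0.42 [ 0.4319 -0.3251]
green_reel net [573. 250.] 0.22 [0.6198 0.1189]
[ 0.4562 -0.108   0.4067] [-0.6269  0.7519  0.5983]
[ 0.4646 -0.1831] 0.9625543883607434 [ 0.0839 -0.7516]
blue on spindle: (array([0.4534, 0.1132]), 0.4799976826237897) [(array([238., 245.]), 0.88, array([0.4584, 0.0965]))]
```

```bash
python3 -m handwheel '[{"delta_pos":[0.08,-0.4,0],"delta_rot":[0,0,0],"jaw":0.4},{"delta_pos":[0.08,-0.75,0],"delta_rot":[0,0,0],"jaw":0.4},{"delta_pos":[0.08,-0.75,-0.3],"delta_rot":[0,0,0],"jaw":0.4},{"delta_pos":[0.08,-0.75,-0.6],"delta_rot":[0,0,0],"jaw":0.4},{"delta_pos":[0.08,-0.75,-0.9],"delta_rot":[0,0,0],"jaw":0.4}]' | sed -n 2,2p
python3 -m handwheel '[{"delta_pos":[0,0,-0.3],"delta_rot":[0,0,0],"jaw":0.4},{"delta_pos":[0,0,-0.5],"delta_rot":[0,0,0],"jaw":0.4},{"delta_pos":[0,0,-0.7],"delta_rot":[0,0,0],"jaw":0.4},{"delta_pos":[0,0,-0.85],"delta_rot":[0,0,0],"jaw":0.4},{"delta_pos":[0,0,-0.9],"delta_rot":[0,0,0],"jaw":0.4}]' | sed -n 2,5p
python3 -m handwheel '[{"delta_pos":[0,0,0],"delta_rot":[0,0,0],"jaw":-1},{"delta_pos":[0,0,0],"delta_rot":[0,0,0],"jaw":-1},{"delta_pos":[0,0,0],"delta_rot":[0,0,0],"jaw":-1},{"delta_pos":[0,0,0],"delta_rot":[0,0,0],"jaw":-1},{"delta_pos":[0,0,0],"delta_rot":[0,0,0],"jaw":-1}]' | sed -n 2,6p
python3 -m handwheel '[{"delta_pos":[0,0,0],"delta_rot":[0,0,0],"jaw":-1},{"delta_pos":[0,0,0.3],"delta_rot":[0,0,0],"jaw":-1},{"delta_pos":[0,0,0.6],"delta_rot":[0,0,0],"jaw":-1},{"delta_pos":[0,0,0.9],"delta_rot":[0,0,0],"jaw":-1},{"delta_pos":[0,0,1],"delta_rot":[0,0,0],"jaw":-1}]' | sed -n 2,6p
python3 -m handwheel '[{"delta_pos":[0,0,0.4],"delta_rot":[0,0,0],"jaw":-1},{"delta_pos":[0,0,0.8],"delta_rot":[0,0,0],"jaw":-1},{"delta_pos":[0.3,0.3,0.8],"delta_rot":[0,0,0],"jaw":-1},{"delta_pos":[0.6,0.5,0.8],"delta_rot":[0,0,0],"jaw":-1}]' |sed -n 2,2p
python3 -m handwheel '[{"delta_pos":[0.2,0.35,0],"delta_rot":[0,0,0],"jaw":-1},{"delta_pos":[0.4,0.7,0],"delta_rot":[0,0,0],"jaw":-1},{"delta_pos":[0.5,1,0],"delta_rot":[0,0,0],"jaw":-1}]' |sed -n 2,2p
python3 -m handwheel '[{"delta_pos":[0.1,0.4,0],"delta_rot":[0,0,0],"jaw":-1},{"delta_pos":[0.15,0.8,0],"delta_rot":[0,0,0],"jaw":-1},{"delta_pos":[0.17,1,0],"delta_rot":[0,0,0],"jaw":-1},{"delta_pos":[0.17,1,0],"delta_rot":[0,0,0],"jaw":-1}]' |sed -n 2,2p
python3 -m handwheel '[{"delta_pos":[0,0.29,0],"delta_rot":[0,0,0],"jaw":-1},{"delta_pos":[0,0.29,0],"delta_rot":[0,0,0],"jaw":-1},{"delta_pos":[0,0.29,0],"delta_rot":[0,0,0],"jaw":-1},{"delta_pos":[0,0.29,0],"delta_rot":[0,0,0],"jaw":-1},{"delta_pos":[0,0.29,0],"delta_rot":[0,0,0],"jaw":-1}]'
python3 -c "
from h import *
s=state();print(s['tool_pos'],(np.array([.592,.096])-s['tool_pos'][:2])*10)
c=cam('wrist')
for l in carpts(0,0,0):
    for r in place_of(l,'wrist')[:2]: print(l,np.round(r['xy']),round(r['confidence'],2),at(c,r['xy'],Z[l])[:2])
for r in place_of('blue_reel','wrist')[:2]: print(l,np.round(r['xy']),round(r['confidence'],2),at(c,r['xy'],.046)[:2])
print(sil(c,'blue',(.456,.091),.046))
"
```

```text
tool_pos: [0.4642, -0.1841, 0.316]
tool_pos: [0.4639, -0.1833, 0.2248]
tcp_rot: [-0.001, 0.222, 0.975, 0.0]
force: [0.1, -0.7, -0.3]
opening: 0.0642
tool_pos: [0.4644, -0.184, 0.2276]
tcp_rot: [0.001, 0.222, 0.975, -0.0]
force: [0.4, 1.0, 7.7]
opening: 0.0354
gripper_force: 30.0
tool_pos: [0.4646, -0.1841, 0.3306]
tcp_rot: [0.002, 0.223, 0.975, -0.001]
force: [2.0, -0.9, -2.0]
opening: 0.0354
gripper_force: 30.0
tool_pos: [0.5241, -0.1335, 0.4099]
tool_pos: [0.5756, -0.0317, 0.407]
tool_pos: [0.591, 0.0702, 0.4068]
time_s: 14.82
tool_pos: [0.5911, 0.0943, 0.4068]
tcp_rot: [0.0, 0.223, 0.975, -0.0]
force: [0.8, -0.3, -2.4]
opening: 0.0355
gripper_force: 30.0
[0.5911 0.0943 0.4068] [0.009  0.0171]
yellow_spindle [354. 110.] 0.77 [0.5238 0.1624]
blue_spindle [241.  73.] 0.62 [0.456  0.0908]
green_spindle [210. 181.] 0.72 [0.5233 0.024 ]
green_spindle [279. 386.] 0.39 [ 0.7371 -0.0179]
load_hole [245. 279.] 0.94 [0.6216 0.0023]
work_hole [420. 188.] 0.59 [0.6134 0.1908]
carousel [283. 146.] 0.96 [0.5242 0.0912]
carousel [245.  70.] 0.56 [0.4553 0.0956]
carousel [280. 387.] 0.52 [ 0.7375 -0.0175]
(array([0.4548, 0.0924]), 0.9707425790630976)
```

```bash
python3 -m handwheel '[{"delta_pos":[0,0.01,-0.25],"delta_rot":[0,0,0],"jaw":-1},{"delta_pos":[0,0.01,-0.5],"delta_rot":[0,0,0],"jaw":-1},{"delta_pos":[0,0.01,-0.6],"delta_rot":[0,0,0],"jaw":-1},{"delta_pos":[0,0.01,-0.7],"delta_rot":[0,0,0],"jaw":-1},{"delta_pos":[0,0.01,-0.75],"delta_rot":[0,0,0],"jaw":-1}]'| sed -n 2,4p
python3 -m handwheel '[{"delta_pos":[0,0,-0.1],"delta_rot":[0,0,0],"jaw":-1},{"delta_pos":[0,0,-0.25],"delta_rot":[0,0,0],"jaw":-1},{"delta_pos":[0,0,-0.4],"delta_rot":[0,0,0],"jaw":-1},{"delta_pos":[0,0,-0.5],"delta_rot":[0,0,0],"jaw":-1},{"delta_pos":[0,0,-0.59],"delta_rot":[0,0,0],"jaw":-1}]'| sed -n 2,4p
python3 -m handwheel '[{"delta_pos":[0,0,0],"delta_rot":[0,0,0],"jaw":-1},{"delta_pos":[0,0,0],"delta_rot":[0,0,0],"jaw":-1}]'| sed -n 2,4p
```

```text
tool_pos: [0.5912, 0.0961, 0.3309]
tcp_rot: [-0.0, 0.223, 0.975, -0.0]
force: [-0.1, -0.3, -1.5]
tool_pos: [0.5914, 0.0961, 0.2724]
tcp_rot: [0.0, 0.222, 0.975, 0.0]
force: [-6.2, -5.0, 42.2]
tool_pos: [0.5914, 0.0961, 0.2727]
tcp_rot: [0.0, 0.223, 0.975, 0.0]
force: [0.5, -0.6, -2.2]
```

```bash
python3 -m handwheel '[{"delta_pos":[0,0,0],"delta_rot":[0,0,0],"jaw":0.15},{"delta_pos":[0,0,0],"delta_rot":[0,0,0],"jaw":0.15},{"delta_pos":[0,0,0],"delta_rot":[0,0,0],"jaw":0.15},{"delta_pos":[0,0,0],"delta_rot":[0,0,0],"jaw":0.15}]'| sed -n 2,5p
python3 -m handwheel '[{"delta_pos":[0,0,0.1],"delta_rot":[0,0,0],"jaw":0.15},{"delta_pos":[0,0,0.4],"delta_rot":[0,0,0],"jaw":0.15},{"delta_pos":[0,0,0.8],"delta_rot":[0,0,0],"jaw":0.15},{"delta_pos":[0,0,1],"delta_rot":[0,0,0],"jaw":0.15}]'| sed -n 2,4p
python3 -m handwheel '[{"delta_pos":[0,-0.1,0.3],"delta_rot":[0,0,0],"jaw":0.15},{"delta_pos":[0,-0.4,0.34],"delta_rot":[0,0,0],"jaw":0.15},{"delta_pos":[0,-0.8,0.34],"delta_rot":[0,0,0],"jaw":0.15},{"delta_pos":[0,-1,0.34],"delta_rot":[0,0,0],"jaw":0.15}]'| sed -n 2,2p
python3 -m handwheel '[{"delta_pos":[0,-0.4,0],"delta_rot":[0,0,0],"jaw":0.15},{"delta_pos":[0,-0.8,0],"delta_rot":[0,0,0],"jaw":0.15},{"delta_pos":[0,-1,0],"delta_rot":[0,0,0],"jaw":0.3}]'| sed -n 2,2p
python3 -m handwheel '[{"delta_pos":[0,-0.4,0],"delta_rot":[0,0,0],"jaw":0.4},{"delta_pos":[0,-0.8,0],"delta_rot":[0,0,0],"jaw":0.4},{"delta_pos":[0,-1,0],"delta_rot":[0,0,0],"jaw":0.4}]'| sed -n 2,2p
python3 -m handwheel '[{"delta_pos":[0,-0.4,0],"delta_rot":[0,0,0],"jaw":0.4},{"delta_pos":[0,-0.8,0],"delta_rot":[0,0,0],"jaw":0.4},{"delta_pos":[0,-1,0],"delta_rot":[0,0,0],"jaw":0.4},{"delta_pos":[0,-1,0],"delta_rot":[0,0,0],"jaw":0.4},{"delta_pos":[0,-1,0],"delta_rot":[0,0,0],"jaw":0.4}]'| sed -n 2,2p
python3 - <<'E'
from h import *
c=reels(save="wrist5.png"); p=state()["tool_pos"][:2]
for k,g in(("green",(.610,-.321)),("yellow",(.433,-.324))):
    b,a=sil(c,k,g); print(k,b,a,(b-p)*10)
E
```

```text
tool_pos: [0.5913, 0.0961, 0.273]
tcp_rot: [0.0, 0.223, 0.975, 0.0]
force: [0.6, -0.1, -0.6]
opening: 0.0524
tool_pos: [0.5916, 0.0962, 0.3773]
tcp_rot: [0.002, 0.222, 0.975, 0.001]
force: [0.4, 0.0, 0.2]
tool_pos: [0.591, -0.0065, 0.4085]
tool_pos: [0.5908, -0.1075, 0.4077]
tool_pos: [0.5907, -0.2077, 0.4077]
tool_pos: [0.5908, -0.305, 0.4072]
red_reel net [631. 102.] 0.39 [0.6323 0.0261]
yellow_reel net [220.  64.] 0.91 [ 0.4311 -0.3265]
green_reel net [311. 229.] 0.64 [ 0.6107 -0.3202]
[ 0.5913 -0.3028  0.4071] [ 0.2501  0.1038 -0.153 ]
green [ 0.6094 -0.3218] 0.986086595317419 [ 0.1804 -0.1898]
yellow [ 0.4331 -0.3234] 0.9820155187872234 [-1.5818 -0.2061]
```

```bash
python3 -m handwheel '[{"delta_pos":[0.18,-0.19,0],"delta_rot":[0,0,0],"jaw":0.4},{"delta_pos":[0.18,-0.19,0],"delta_rot":[0,0,0],"jaw":0.4},{"delta_pos":[0.18,-0.19,-0.3],"delta_rot":[0,0,0],"jaw":0.4},{"delta_pos":[0.18,-0.19,-0.6],"delta_rot":[0,0,0],"jaw":0.4},{"delta_pos":[0.18,-0.19,-0.9],"delta_rot":[0,0,0],"jaw":0.4}]' | sed -n 2,2p
python3 -m handwheel '[{"delta_pos":[0,0,-0.3],"delta_rot":[0,0,0],"jaw":0.4},{"delta_pos":[0,0,-0.5],"delta_rot":[0,0,0],"jaw":0.4},{"delta_pos":[0,0,-0.7],"delta_rot":[0,0,0],"jaw":0.4},{"delta_pos":[0,0,-0.85],"delta_rot":[0,0,0],"jaw":0.4},{"delta_pos":[0,0,-0.9],"delta_rot":[0,0,0],"jaw":0.4}]' | sed -n 2,5p
python3 -m handwheel '[{"delta_pos":[0,0,0],"delta_rot":[0,0,0],"jaw":-1},{"delta_pos":[0,0,0],"delta_rot":[0,0,0],"jaw":-1},{"delta_pos":[0,0,0],"delta_rot":[0,0,0],"jaw":-1},{"delta_pos":[0,0,0],"delta_rot":[0,0,0],"jaw":-1},{"delta_pos":[0,0,0],"delta_rot":[0,0,0],"jaw":-1}]' | sed -n 2,6p
python3 -m handwheel '[{"delta_pos":[0,0,0],"delta_rot":[0,0,0],"jaw":-1},{"delta_pos":[0,0,0.3],"delta_rot":[0,0,0],"jaw":-1},{"delta_pos":[0,0,0.6],"delta_rot":[0,0,0],"jaw":-1},{"delta_pos":[0,0,0.9],"delta_rot":[0,0,0],"jaw":-1},{"delta_pos":[0,0,1],"delta_rot":[0,0,0],"jaw":-1}]' | sed -n 2,6p
python3 -m handwheel '[{"delta_pos":[0,0,0.4],"delta_rot":[0,0,0],"jaw":-1},{"delta_pos":[0,0,0.8],"delta_rot":[0,0,0],"jaw":-1},{"delta_pos":[-0.1,0.35,0.8],"delta_rot":[0,0,0],"jaw":-1},{"delta_pos":[-0.2,0.7,0.8],"delta_rot":[0,0,0],"jaw":-1}]' |sed -n 2,2p
python3 -m handwheel '[{"delta_pos":[-0.1,0.4,0],"delta_rot":[0,0,0],"jaw":-1},{"delta_pos":[-0.2,0.8,0],"delta_rot":[0,0,0],"jaw":-1},{"delta_pos":[-0.24,1,0],"delta_rot":[0,0,0],"jaw":-1}]' |sed -n 2,2p
python3 -m handwheel '[{"delta_pos":[-0.1,0.4,0],"delta_rot":[0,0,0],"jaw":-1},{"delta_pos":[-0.2,0.8,0],"delta_rot":[0,0,0],"jaw":-1},{"delta_pos":[-0.24,1,0],"delta_rot":[0,0,0],"jaw":-1}]' |sed -n 2,2p
python3 -m handwheel '[{"delta_pos":[-0.08,0.4,0],"delta_rot":[0,0,0],"jaw":-1},{"delta_pos":[-0.15,0.76,0],"delta_rot":[0,0,0],"jaw":-1},{"delta_pos":[-0.15,0.76,0],"delta_rot":[0,0,0],"jaw":-1},{"delta_pos":[-0.15,0.76,0],"delta_rot":[0,0,0],"jaw":-1},{"delta_pos":[-0.15,0.76,0],"delta_rot":[0,0,0],"jaw":-1}]'
python3 -c "
from h import *
s=state();print(s['tool_pos'],(np.array([.526,.0238])-s['tool_pos'][:2])*10)
"
```

```text
tool_pos: [0.6094, -0.3221, 0.3162]
tool_pos: [0.6088, -0.3218, 0.2244]
tcp_rot: [-0.002, 0.222, 0.975, 0.001]
force: [-1.0, 0.6, -0.0]
opening: 0.0639
tool_pos: [0.6094, -0.323, 0.2278]
tcp_rot: [0.001, 0.223, 0.975, -0.0]
force: [-0.3, 1.1, 7.4]
opening: 0.0345
gripper_force: 30.0
tool_pos: [0.6098, -0.3233, 0.3316]
tcp_rot: [0.003, 0.223, 0.975, -0.001]
force: [1.3, -0.4, -0.7]
opening: 0.0348
gripper_force: 30.0
tool_pos: [0.5893, -0.2535, 0.4091]
tool_pos: [0.5634, -0.1493, 0.4067]
tool_pos: [0.5394, -0.0495, 0.4066]
time_s: 21.35
tool_pos: [0.5262, 0.023, 0.4068]
tcp_rot: [0.0, 0.222, 0.975, -0.0]
force: [0.5, -0.9, -1.1]
opening: 0.0347
gripper_force: 30.0
[0.5262 0.023  0.4068] [-0.002   0.0077]
```

Lower it, release it, and go to the yellow reel.

```bash
python3 -m handwheel '[{"delta_pos":[0,0.01,-0.25],"delta_rot":[0,0,0],"jaw":-1},{"delta_pos":[0,0.01,-0.5],"delta_rot":[0,0,0],"jaw":-1},{"delta_pos":[0,0.01,-0.6],"delta_rot":[0,0,0],"jaw":-1},{"delta_pos":[0,0.01,-0.7],"delta_rot":[0,0,0],"jaw":-1},{"delta_pos":[0,0.01,-0.75],"delta_rot":[0,0,0],"jaw":-1}]'| sed -n 2,4p
python3 -m handwheel '[{"delta_pos":[0,0,-0.1],"delta_rot":[0,0,0],"jaw":-1},{"delta_pos":[0,0,-0.25],"delta_rot":[0,0,0],"jaw":-1},{"delta_pos":[0,0,-0.4],"delta_rot":[0,0,0],"jaw":-1},{"delta_pos":[0,0,-0.5],"delta_rot":[0,0,0],"jaw":-1},{"delta_pos":[0,0,-0.57],"delta_rot":[0,0,0],"jaw":-1}]'| sed -n 2,4p
python3 -m handwheel '[{"delta_pos":[0,0,-0.01],"delta_rot":[0,0,0],"jaw":-1},{"delta_pos":[0,0,-0.02],"delta_rot":[0,0,0],"jaw":-1}]'| sed -n 2,4p
```

```text
tool_pos: [0.5263, 0.0234, 0.3309]
tcp_rot: [-0.0, 0.223, 0.975, -0.0]
force: [-1.2, 0.1, -1.8]
tool_pos: [0.5262, 0.024, 0.274]
tcp_rot: [-0.0, 0.223, 0.975, -0.0]
force: [-0.9, -0.2, -1.2]
tool_pos: [0.5266, 0.024, 0.2732]
tcp_rot: [0.001, 0.223, 0.975, 0.0]
force: [-4.7, -0.5, 22.9]
```

```bash
python3 -m handwheel '[{"delta_pos":[0,0,0],"delta_rot":[0,0,0],"jaw":0.15},{"delta_pos":[0,0,0],"delta_rot":[0,0,0],"jaw":0.15},{"delta_pos":[0,0,0],"delta_rot":[0,0,0],"jaw":0.15},{"delta_pos":[0,0,0],"delta_rot":[0,0,0],"jaw":0.15}]'| sed -n 2,5p
python3 -m handwheel '[{"delta_pos":[0,0,0.1],"delta_rot":[0,0,0],"jaw":0.15},{"delta_pos":[0,0,0.4],"delta_rot":[0,0,0],"jaw":0.15},{"delta_pos":[0,0,0.8],"delta_rot":[0,0,0],"jaw":0.15},{"delta_pos":[0,0,1],"delta_rot":[0,0,0],"jaw":0.15}]'| sed -n 2,4p
python3 -m handwheel '[{"delta_pos":[0,-0.1,0.3],"delta_rot":[0,0,0],"jaw":0.15},{"delta_pos":[0,-0.4,0.34],"delta_rot":[0,0,0],"jaw":0.15},{"delta_pos":[-0.15,-0.8,0.34],"delta_rot":[0,0,0],"jaw":0.15},{"delta_pos":[-0.3,-1,0.34],"delta_rot":[0,0,0],"jaw":0.15}]'| sed -n 2,2p
python3 -m handwheel '[{"delta_pos":[-0.2,-0.4,0],"delta_rot":[0,0,0],"jaw":0.15},{"delta_pos":[-0.3,-0.7,0],"delta_rot":[0,0,0],"jaw":0.15},{"delta_pos":[-0.4,-1,0],"delta_rot":[0,0,0],"jaw":0.3}]'| sed -n 2,2p
python3 -m handwheel '[{"delta_pos":[-0.2,-0.4,0],"delta_rot":[0,0,0],"jaw":0.4},{"delta_pos":[-0.3,-0.7,0],"delta_rot":[0,0,0],"jaw":0.4},{"delta_pos":[-0.4,-1,0],"delta_rot":[0,0,0],"jaw":0.4},{"delta_pos":[-0.4,-1,0],"delta_rot":[0,0,0],"jaw":0.4},{"delta_pos":[-0.4,-1,0],"delta_rot":[0,0,0],"jaw":0.4}]'| sed -n 2,2p
python3 - <<'E'
from h import *
c=reels(save="wrist6.png"); p=state()["tool_pos"][:2]
for k,g in(("yellow",(.433,-.324)),):
    b,a=sil(c,k,g); print(k,b,a,(b-p)*10)
E
```

```text
tool_pos: [0.5263, 0.0241, 0.2729]
tcp_rot: [0.0, 0.223, 0.975, 0.0]
force: [-0.6, -0.4, -0.0]
opening: 0.052
tool_pos: [0.5265, 0.0241, 0.3769]
tcp_rot: [0.002, 0.222, 0.975, 0.0]
force: [1.4, 0.2, 0.9]
tool_pos: [0.4961, -0.0782, 0.4082]
tool_pos: [0.4548, -0.1773, 0.4076]
tool_pos: [0.4155, -0.2771, 0.4073]
yellow_reel net [282. 240.] 0.6 [ 0.4328 -0.3246]
[ 0.4165 -0.2749  0.4069] [ 0.0185 -0.4196  0.501 ]
yellow [ 0.4339 -0.3237] 0.9808826846478353 [ 0.1739 -0.4873]
```

```bash
python3 -m handwheel '[{"delta_pos":[0.17,-0.4,0],"delta_rot":[0,0,0],"jaw":0.4},{"delta_pos":[0.17,-0.49,0],"delta_rot":[0,0,0],"jaw":0.4},{"delta_pos":[0.17,-0.49,-0.3],"delta_rot":[0,0,0],"jaw":0.4},{"delta_pos":[0.17,-0.49,-0.6],"delta_rot":[0,0,0],"jaw":0.4},{"delta_pos":[0.17,-0.49,-0.9],"delta_rot":[0,0,0],"jaw":0.4}]' | sed -n 2,2p
python3 -m handwheel '[{"delta_pos":[0,0,-0.3],"delta_rot":[0,0,0],"jaw":0.4},{"delta_pos":[0,0,-0.5],"delta_rot":[0,0,0],"jaw":0.4},{"delta_pos":[0,0,-0.7],"delta_rot":[0,0,0],"jaw":0.4},{"delta_pos":[0,0,-0.85],"delta_rot":[0,0,0],"jaw":0.4},{"delta_pos":[0,0,-0.9],"delta_rot":[0,0,0],"jaw":0.4}]' | sed -n 2,5p
python3 -m handwheel '[{"delta_pos":[0,0,0],"delta_rot":[0,0,0],"jaw":-1},{"delta_pos":[0,0,0],"delta_rot":[0,0,0],"jaw":-1},{"delta_pos":[0,0,0],"delta_rot":[0,0,0],"jaw":-1},{"delta_pos":[0,0,0],"delta_rot":[0,0,0],"jaw":-1},{"delta_pos":[0,0,0],"delta_rot":[0,0,0],"jaw":-1}]' | sed -n 2,6p
python3 -m handwheel '[{"delta_pos":[0,0,0],"delta_rot":[0,0,0],"jaw":-1},{"delta_pos":[0,0,0.3],"delta_rot":[0,0,0],"jaw":-1},{"delta_pos":[0,0,0.6],"delta_rot":[0,0,0],"jaw":-1},{"delta_pos":[0,0,0.9],"delta_rot":[0,0,0],"jaw":-1},{"delta_pos":[0,0,1],"delta_rot":[0,0,0],"jaw":-1}]' | sed -n 2,6p
python3 -m handwheel '[{"delta_pos":[0,0,0.4],"delta_rot":[0,0,0],"jaw":-1},{"delta_pos":[0,0,0.8],"delta_rot":[0,0,0],"jaw":-1},{"delta_pos":[0.1,0.35,0.8],"delta_rot":[0,0,0],"jaw":-1},{"delta_pos":[0.2,0.7,0.8],"delta_rot":[0,0,0],"jaw":-1}]' |sed -n 2,2p
python3 -m handwheel '[{"delta_pos":[0.1,0.4,0],"delta_rot":[0,0,0],"jaw":-1},{"delta_pos":[0.2,0.8,0],"delta_rot":[0,0,0],"jaw":-1},{"delta_pos":[0.24,1,0],"delta_rot":[0,0,0],"jaw":-1}]' |sed -n 2,2p
python3 -m handwheel '[{"delta_pos":[0.1,0.4,0],"delta_rot":[0,0,0],"jaw":-1},{"delta_pos":[0.2,0.8,0],"delta_rot":[0,0,0],"jaw":-1},{"delta_pos":[0.24,1,0],"delta_rot":[0,0,0],"jaw":-1}]' |sed -n 2,2p
python3 -m handwheel '[{"delta_pos":[0.1,0.4,0],"delta_rot":[0,0,0],"jaw":-1},{"delta_pos":[0.2,0.8,0],"delta_rot":[0,0,0],"jaw":-1},{"delta_pos":[0.2,1,0],"delta_rot":[0,0,0],"jaw":-1}]' |sed -n 2,2p
python3 -m handwheel '[{"delta_pos":[0,0.4,0],"delta_rot":[0,0,0],"jaw":-1},{"delta_pos":[0,0.8,0],"delta_rot":[0,0,0],"jaw":-1},{"delta_pos":[0,1,0],"delta_rot":[0,0,0],"jaw":-1},{"delta_pos":[0,1,0],"delta_rot":[0,0,0],"jaw":-1}]' |sed -n 2,2p
python3 -m handwheel '[{"delta_pos":[0,0.16,0],"delta_rot":[0,0,0],"jaw":-1},{"delta_pos":[0,0.16,0],"delta_rot":[0,0,0],"jaw":-1},{"delta_pos":[0,0.16,0],"delta_rot":[0,0,0],"jaw":-1},{"delta_pos":[0,0.16,0],"delta_rot":[0,0,0],"jaw":-1}]'
python3 -c "
from h import *
s=state();print(s['tool_pos'],(np.array([.522,.162])-s['tool_pos'][:2])*10)
"
```

```text
tool_pos: [0.4336, -0.3244, 0.316]
tool_pos: [0.4332, -0.3238, 0.2248]
tcp_rot: [-0.001, 0.222, 0.975, 0.001]
force: [-0.3, 0.7, -0.3]
opening: 0.064
tool_pos: [0.4334, -0.325, 0.2277]
tcp_rot: [0.001, 0.222, 0.975, -0.0]
force: [0.2, 0.6, 7.8]
opening: 0.036
gripper_force: 30.0
tool_pos: [0.4337, -0.3253, 0.3308]
tcp_rot: [0.002, 0.222, 0.975, -0.001]
force: [1.6, -0.8, -0.3]
opening: 0.0356
gripper_force: 30.0
tool_pos: [0.4533, -0.2554, 0.409]
tool_pos: [0.4773, -0.1514, 0.4067]
tool_pos: [0.5014, -0.0515, 0.4067]
tool_pos: [0.5219, 0.0486, 0.4067]
tool_pos: [0.5207, 0.1487, 0.4066]
time_s: 27.68
tool_pos: [0.5211, 0.1604, 0.4066]
tcp_rot: [-0.0, 0.223, 0.975, -0.0]
force: [0.8, -0.2, -1.7]
opening: 0.0356
gripper_force: 30.0
[0.5211 0.1604 0.4066] [0.0089 0.0162]
```

```bash
python3 -m handwheel '[{"delta_pos":[0.01,0.015,-0.25],"delta_rot":[0,0,0],"jaw":-1},{"delta_pos":[0.01,0.015,-0.5],"delta_rot":[0,0,0],"jaw":-1},{"delta_pos":[0.01,0.015,-0.6],"delta_rot":[0,0,0],"jaw":-1},{"delta_pos":[0.01,0.015,-0.7],"delta_rot":[0,0,0],"jaw":-1},{"delta_pos":[0.01,0.015,-0.75],"delta_rot":[0,0,0],"jaw":-1}]'| sed -n 2,4p
python3 -m handwheel '[{"delta_pos":[0,0,-0.1],"delta_rot":[0,0,0],"jaw":-1},{"delta_pos":[0,0,-0.25],"delta_rot":[0,0,0],"jaw":-1},{"delta_pos":[0,0,-0.4],"delta_rot":[0,0,0],"jaw":-1},{"delta_pos":[0,0,-0.5],"delta_rot":[0,0,0],"jaw":-1},{"delta_pos":[0,0,-0.57],"delta_rot":[0,0,0],"jaw":-1}]'| sed -n 2,4p
python3 -m handwheel '[{"delta_pos":[0,0,-0.01],"delta_rot":[0,0,0],"jaw":-1},{"delta_pos":[0,0,-0.02],"delta_rot":[0,0,0],"jaw":-1}]'| sed -n 2,4p
python3 -m handwheel '[{"delta_pos":[0,0,0],"delta_rot":[0,0,0],"jaw":0.15},{"delta_pos":[0,0,0],"delta_rot":[0,0,0],"jaw":0.15},{"delta_pos":[0,0,0],"delta_rot":[0,0,0],"jaw":0.15},{"delta_pos":[0,0,0],"delta_rot":[0,0,0],"jaw":0.15}]'| sed -n 2,5p
python3 -m handwheel '[{"delta_pos":[0,0,0.1],"delta_rot":[0,0,0],"jaw":0.15},{"delta_pos":[0,0,0.4],"delta_rot":[0,0,0],"jaw":0.15},{"delta_pos":[0,0,0.8],"delta_rot":[0,0,0],"jaw":0.15},{"delta_pos":[0,0,1],"delta_rot":[0,0,0],"jaw":0.15}]'| sed -n 2,4p
python3 -m handwheel '[{"delta_pos":[0.2,-0.2,0.34],"delta_rot":[0,0,0],"jaw":0.1},{"delta_pos":[0.5,-0.5,0.34],"delta_rot":[0,0,0],"jaw":0.1},{"delta_pos":[0.6,-0.8,0.34],"delta_rot":[0,0,0],"jaw":0.1},{"delta_pos":[0.6,-0.8,0.34],"delta_rot":[0,0,0],"jaw":0.1},{"delta_pos":[0.6,-0.8,0.34],"delta_rot":[0,0,0],"jaw":0.1}]'| sed -n 2,2p
python3 - <<'E'
from h import *
c=cam("wrist","wrist7.png"); p=state()["tool_pos"]; print(p)
for k,g in(("yellow",(.522,.162)),("green",(.526,.024)),("blue",(.456,.091)),("red",(.592,.095))):
    try: b,a=sil(c,k,g,.046); print(k,b,a)
    except Exception as e: print(k,e)
for l,z in(("pin",.01),("load_hole",.03),("work_hole",.03),("holder_hole",.04),("crank",.119)):
    for r in place_of(l,'wrist')[:2]: print(l,np.round(r['xy']),round(r['confidence'],2),at(c,r['xy'],z)[:2])
E
```

```text
tool_pos: [0.5222, 0.162, 0.331]
tcp_rot: [-0.0, 0.223, 0.975, -0.0]
force: [-0.4, 0.1, -1.3]
tool_pos: [0.5222, 0.1626, 0.274]
tcp_rot: [-0.0, 0.223, 0.975, -0.0]
force: [-0.8, -0.3, -1.2]
tool_pos: [0.5225, 0.1626, 0.2731]
tcp_rot: [0.0, 0.222, 0.975, 0.0]
force: [-3.7, -3.0, 18.2]
tool_pos: [0.5223, 0.1626, 0.273]
tcp_rot: [0.0, 0.223, 0.975, 0.0]
force: [-0.2, -0.1, 0.1]
opening: 0.0528
tool_pos: [0.5225, 0.1627, 0.377]
tcp_rot: [0.002, 0.222, 0.975, 0.001]
force: [1.4, 0.5, 1.3]
tool_pos: [0.5826, 0.0811, 0.4074]
[0.582  0.0822 0.4072]
yellow [0.5219 0.1639] 0.9793754269334695
green [0.5255 0.0231] 0.9368335231803618
blue [0.4549 0.0923] 0.9723279775515882
red [0.5916 0.0969] 0.9723778084927683
pin [446. 287.] 0.63 [0.7195 0.1676]
pin [264. 273.] 0.54 [0.6218 0.0031]
load_hole [263. 282.] 0.57 [0.6238 0.0034]
work_hole [438. 191.] 0.93 [0.615  0.1921]
work_hole [230. 184.] 0.29 [0.5255 0.0214]
holder_hole [335. 217.] 0.72 [0.5937 0.0959]
holder_hole [259.  73.] 0.59 [0.4534 0.0911]
crank [155. 113.] 0.6 [0.4583 0.0223]
```

View pics/wrist7.png

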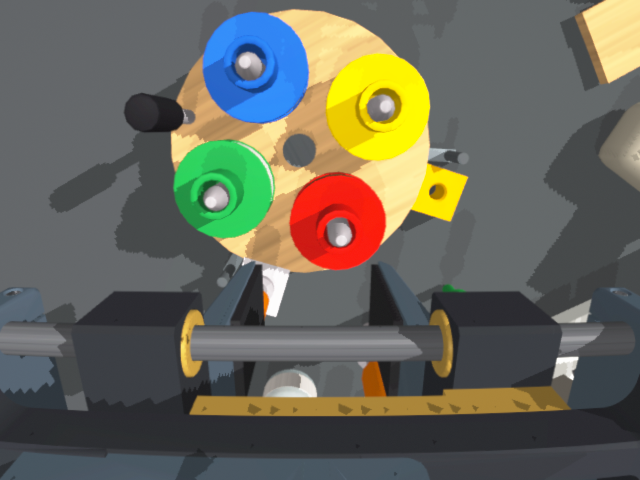

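All four reels sit on their spindles with the tops showing through the hubs: blue (248,63), yellow (382,105), green (216,197), red (340,233). Next I measure the pin, which is at (265,290).

```bash
python3 -m handwheel '[{"delta_pos":[0.1,-0.35,0],"delta_rot":[0,0,0],"jaw":0.4},{"delta_pos":[0.18,-0.7,0],"delta_rot":[0,0,0],"jaw":0.4},{"delta_pos":[0.18,-0.7,0],"delta_rot":[0,0,0],"jaw":0.4},{"delta_pos":[0.18,-0.7,0],"delta_rot":[0,0,0],"jaw":0.4},{"delta_pos":[0.18,-0.7,0],"delta_rot":[0,0,0],"jaw":0.4}]'| sed -n 2,2p
cat >> h.py <<'E'
def orange(c,g,r=70):
    h=cv2.cvtColor(c["pixels"],cv2.COLOR_RGB2HSV); m=cv2.inRange(h,(8,200,120),(18,255,255))
    y,x=np.mgrid[:480,:640]; m[(x-g[0])**2+(y-g[1])**2>r*r]=0
    ks,_=cv2.findContours(m,cv2.RETR_EXTERNAL,cv2.CHAIN_APPROX_NONE); return max(ks,key=cv2.contourArea)
def pinfit(c,guess,zt):
    """pin xy from hull of its grip: circles r12 at tip+62 and tip+111 (tip at zt)"""
    a=np.linspace(0,6.283,60)
    def hull(p): return cv2.convexHull(np.array([proj(c,[p[0]+.012*np.cos(t),p[1]+.012*np.sin(t),zt+z]) for z in(.062,.111) for t in a],np.float32))
    def cen(k): M=cv2.moments(k); return np.array([M["m10"]/M["m00"],M["m01"]/M["m00"]]),M["m00"]
    k=cv2.convexHull(orange(c,cen(hull(guess))[0])); t,A=cen(k)
    r=least_squares(lambda p:cen(hull(p))[0]-t,guess,x_scale=.01,diff_step=1e-3); return r.x,A/cen(hull(r.x))[1]
E
python3 - <<'E'
from h import *
c=cam("wrist","wrist8.png"); p=state()["tool_pos"]; print(p)
b,a=pinfit(c,(.6200,.0036),.01); print(b,a,(b-p[:2])*10)
for l in("pin","load_hole"):
    for r in place_of(l,'wrist')[:2]: print(l,np.round(r['xy']),round(r['confidence'],2),at(c,r['xy'],Z[l])[:2])
E
```

```text
tool_pos: [0.5999, 0.0131, 0.4066]
[0.5999 0.0135 0.4067]
[0.6214 0.0035] 0.759238013943531 [ 0.2147 -0.0998]
pin [318. 232.] 0.71 [0.623  0.0049]
load_hole [316. 236.] 0.84 [0.6214 0.0038]
load_hole [336. 355.] 0.55 [ 0.7468 -0.0336]
```

View pics/wrist8.png

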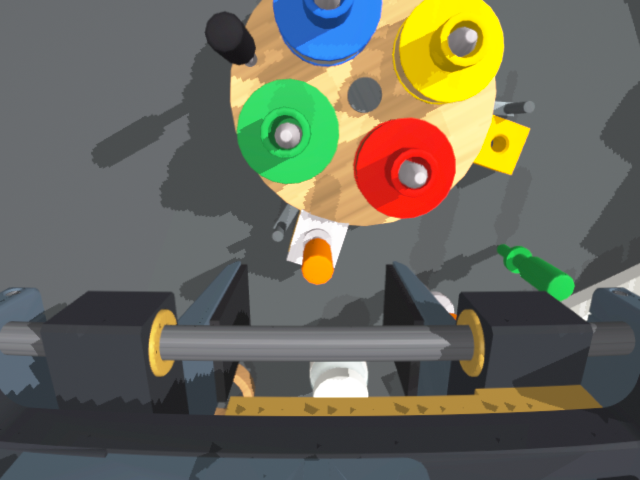

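The pin's grip is at (318,260), standing clear between the open fingers. Grip it and draw it straight up.

```bash
python3 -m handwheel '[{"delta_pos":[0.215,-0.1,0],"delta_rot":[0,0,0],"jaw":0.4},{"delta_pos":[0.215,-0.1,-0.2],"delta_rot":[0,0,0],"jaw":0.4},{"delta_pos":[0.215,-0.1,-0.45],"delta_rot":[0,0,0],"jaw":0.4},{"delta_pos":[0.215,-0.1,-0.65],"delta_rot":[0,0,0],"jaw":0.4},{"delta_pos":[0.215,-0.1,-0.8],"delta_rot":[0,0,0],"jaw":0.4}]'| sed -n 2,4p
python3 -m handwheel '[{"delta_pos":[0,0,-0.2],"delta_rot":[0,0,0],"jaw":0.4},{"delta_pos":[0,0,-0.4],"delta_rot":[0,0,0],"jaw":0.4},{"delta_pos":[0,0,-0.55],"delta_rot":[0,0,0],"jaw":0.4},{"delta_pos":[0,0,-0.6],"delta_rot":[0,0,0],"jaw":0.4},{"delta_pos":[0,0,-0.6],"delta_rot":[0,0,0],"jaw":0.4}]'| sed -n 2,4p
python3 -m handwheel '[{"delta_pos":[0,0,0],"delta_rot":[0,0,0],"jaw":-1},{"delta_pos":[0,0,0],"delta_rot":[0,0,0],"jaw":-1},{"delta_pos":[0,0,0],"delta_rot":[0,0,0],"jaw":-1},{"delta_pos":[0,0,0],"delta_rot":[0,0,0],"jaw":-1},{"delta_pos":[0,0,0],"delta_rot":[0,0,0],"jaw":-1}]'| sed -n 2,6p
python3 -m handwheel '[{"delta_pos":[0,0,0],"delta_rot":[0,0,0],"jaw":-1},{"delta_pos":[0,0,0],"delta_rot":[0,0,0],"jaw":-1},{"delta_pos":[0,0,0],"delta_rot":[0,0,0],"jaw":-1}]'| sed -n 2,6p
```

```text
tool_pos: [0.6212, 0.0035, 0.325]
tcp_rot: [-0.001, 0.222, 0.975, -0.0]
force: [0.0, 0.0, -0.4]
tool_pos: [0.6213, 0.0033, 0.2657]
tcp_rot: [-0.001, 0.222, 0.975, -0.0]
force: [-0.3, 0.4, -0.9]
tool_pos: [0.6218, 0.0026, 0.2673]
tcp_rot: [0.0, 0.223, 0.975, 0.0]
force: [0.8, 0.1, 0.1]
opening: 0.0334
gripper_force: 0.0
tool_pos: [0.6217, 0.0026, 0.2669]
tcp_rot: [0.0, 0.223, 0.975, 0.0]
force: [-0.5, -0.0, 3.4]
opening: 0.0234
gripper_force: 30.0
```

```bash
python3 -m handwheel '[{"delta_pos":[0,0,0.1],"delta_rot":[0,0,0],"jaw":-1},{"delta_pos":[0,0,0.3],"delta_rot":[0,0,0],"jaw":-1},{"delta_pos":[0,0,0.5],"delta_rot":[0,0,0],"jaw":-1},{"delta_pos":[0,0,0.7],"delta_rot":[0,0,0],"jaw":-1},{"delta_pos":[0,0,1],"delta_rot":[0,0,0],"jaw":-1}]'| sed -n 2,6p
python3 -m handwheel '[{"delta_pos":[0,0,0.3],"delta_rot":[0,0,0],"jaw":-1},{"delta_pos":[0,0,0.6],"delta_rot":[0,0,0],"jaw":-1},{"delta_pos":[0,0,0.6],"delta_rot":[0,0,0],"jaw":-1}]'| sed -n 2,3p
python3 -m handwheel '[{"delta_pos":[-0.2,0.35,0],"delta_rot":[0,0,0],"jaw":-1},{"delta_pos":[-0.4,0.7,0],"delta_rot":[0,0,0],"jaw":-1},{"delta_pos":[-0.5,0.94,0],"delta_rot":[0,0,0],"jaw":-1}]'| sed -n 2,3p
python3 -m handwheel '[{"delta_pos":[-0.2,0.35,0],"delta_rot":[0,0,0],"jaw":-1},{"delta_pos":[-0.4,0.7,0],"delta_rot":[0,0,0],"jaw":-1},{"delta_pos":[-0.5,0.94,0],"delta_rot":[0,0,0],"jaw":-1}]'| sed -n 2,3p
python3 -m handwheel '[{"delta_pos":[-0.2,0.35,0],"delta_rot":[0,0,0],"jaw":-1},{"delta_pos":[-0.4,0.7,0],"delta_rot":[0,0,0],"jaw":-1},{"delta_pos":[-0.5,0.94,0],"delta_rot":[0,0,0],"jaw":-1}]'| sed -n 2,3p
python3 -m handwheel '[{"delta_pos":[-0.2,0.35,0],"delta_rot":[0,0,0],"jaw":-1},{"delta_pos":[-0.4,0.7,0],"delta_rot":[0,0,0],"jaw":-1},{"delta_pos":[-0.5,0.94,0],"delta_rot":[0,0,0],"jaw":-1},{"delta_pos":[-0.5,0.94,0],"delta_rot":[0,0,0],"jaw":-1},{"delta_pos":[-0.5,0.94,0],"delta_rot":[0,0,0],"jaw":-1}]'
python3 - <<'E'
from h import *
c=cam("wrist","wrist9.png"); p=state()["tool_pos"]; print(p)
for r in place_of("holder_hole",'wrist')[:2]: print(np.round(r['xy']),round(r['confidence'],2),at(c,r['xy'],.04)[:2])
E
```

```text
tool_pos: [0.6211, 0.0026, 0.3667]
tcp_rot: [-0.001, 0.223, 0.975, -0.0]
force: [0.5, 0.3, -1.1]
opening: 0.0235
gripper_force: 30.0
tool_pos: [0.6224, 0.0026, 0.4334]
tcp_rot: [0.004, 0.222, 0.975, 0.001]
tool_pos: [0.5695, 0.0983, 0.4269]
tcp_rot: [-0.001, 0.223, 0.975, 0.0]
tool_pos: [0.5193, 0.1927, 0.4269]
tcp_rot: [-0.001, 0.222, 0.975, 0.0]
tool_pos: [0.4693, 0.2868, 0.427]
tcp_rot: [-0.0, 0.222, 0.975, 0.0]
time_s: 33.97
tool_pos: [0.4208, 0.3796, 0.4267]
tcp_rot: [-0.0, 0.221, 0.975, -0.0]
force: [0.4, -0.5, -1.2]
opening: 0.0238
gripper_force: 30.0
[0.4214 0.3787 0.4267]
[312. 230.] 0.98 [0.4375 0.3678]
```

View pics/wrist9.png

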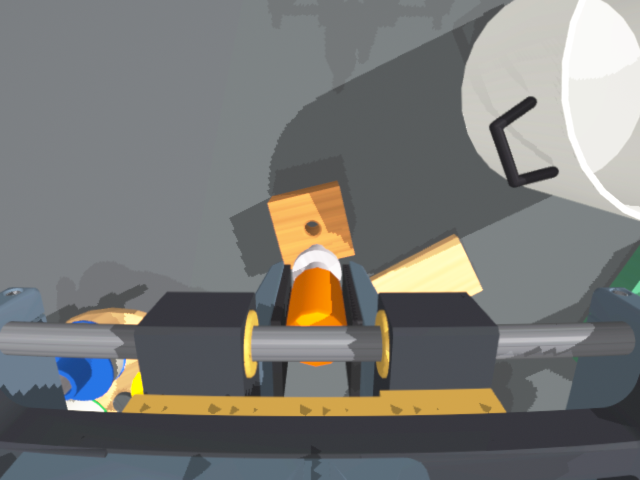

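The holder hole is at (313,228), with the pin held in the fingers at (316,290). I'll refine the hole centre and check the clearance to the pot.

```bash
cat >> h.py <<'E'
def hole(c,xy,z,R=16,thr=.62):
    """centroid of dark blob near xy -> world"""
    g=cv2.GaussianBlur(cv2.cvtColor(c["pixels"],cv2.COLOR_RGB2GRAY),(3,3),0); x,y=np.round(xy).astype(int)
    w=g[y-R:y+R+1,x-R:x+R+1]; m=(w<np.median(w)*thr).astype(np.uint8)
    n,lab,st,ce=cv2.connectedComponentsWithStats(m); i=min(range(1,n),key=lambda i:np.hypot(*(ce[i]-R))+(0 if st[i,4]>15 else 99))
    p=ce[i]+[x-R,y-R]; return p,st[i],at(c,p,z)
E
python3 - <<'E'
from h import *
c=cam("wrist"); x=place_of("holder_hole","wrist")[0]["xy"]; print(x,at(c,x,.04))
for t in(.5,.6,.7): print(hole(c,x,.04,thr=t))
print(at(c,(465,100),.1),at(c,(465,100),.0))
E
```

```text
[313.7, 228.2] [0.4376 0.3683 0.04  ]
(array([311.8116, 224.6667]), array([ 9,  9, 11, 10, 69], dtype=int32), array([0.4336, 0.3682, 0.04  ]))
(array([313.1203, 225.9624]), array([  9,   8,  13,  13, 133], dtype=int32), array([0.4354, 0.3688, 0.04  ]))
(array([313.2795, 226.1801]), array([  8,   8,  15,  14, 161], dtype=int32), array([0.4356, 0.3688, 0.04  ]))
[0.3834 0.5226 0.1   ] [0.3927 0.5586 0.    ]
```

```bash
python3 -m handwheel '[{"delta_pos":[0.15,-0.1,0],"delta_rot":[0,0,0],"jaw":-1},{"delta_pos":[0.15,-0.1,-0.25],"delta_rot":[0,0,0],"jaw":-1},{"delta_pos":[0.15,-0.1,-0.5],"delta_rot":[0,0,0],"jaw":-1},{"delta_pos":[0.15,-0.1,-0.7],"delta_rot":[0,0,0],"jaw":-1},{"delta_pos":[0.15,-0.1,-0.9],"delta_rot":[0,0,0],"jaw":-1}]'| sed -n 2,4p
python3 -m handwheel '[{"delta_pos":[0,0,-0.1],"delta_rot":[0,0,0],"jaw":-1},{"delta_pos":[0,0,-0.25],"delta_rot":[0,0,0],"jaw":-1},{"delta_pos":[0,0,-0.25],"delta_rot":[0,0,0],"jaw":-1},{"delta_pos":[0,0,-0.25],"delta_rot":[0,0,0],"jaw":-1}]'| sed -n 2,4p
python3 - <<'E'
from h import *
for n in("wrist","side","scene"):
    c=cam(n); I=cv2.cvtColor(c["pixels"],cv2.COLOR_RGB2BGR)
    u,v=np.round(proj(c,[.437,.3685,.06])).astype(int); print(n,u,v)
    if n=="wrist": A=cv2.resize(I[150:420,170:470],(400,360))
    else:
        w=cv2.resize(I[v-36:v+36,u-40:u+40],(400,360),interpolation=2)
        if n=="side": B=w
        else: C=w
cv2.imwrite("pics/ins1.png",np.hstack([B,C]))
print(state()["tool_pos"])
E
```

```text
tool_pos: [0.4372, 0.3675, 0.3358]
tcp_rot: [-0.0, 0.223, 0.975, -0.0]
force: [0.0, -0.8, -1.4]
tool_pos: [0.437, 0.3682, 0.3119]
tcp_rot: [-0.0, 0.223, 0.975, -0.0]
force: [0.1, 0.1, -1.0]
wrist 316 252
side 195 195
scene 470 217
[0.4371 0.3687 0.3129]
```

View pics/ins1.png

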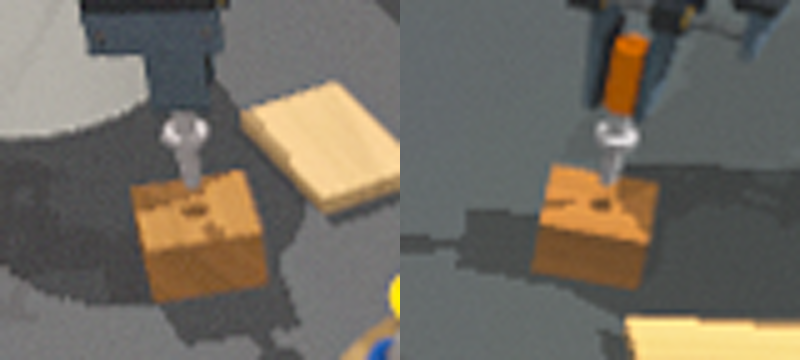

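Run:
```python
from h import *
for n,hx,tx in(("scene",(470,222),(472,217.2)),("side",(194,200.6),(193.4,196))):
    c=cam(n); z=state()["tool_pos"][2]-.257
    print(n,at(c,hx,.04)[:2],[at(c,r["xy"],.04)[:2] for r in place_of("holder_hole",n)[:1]],"tip",at(c,tx,z)[:2],[at(c,r["xy"],z)[:2] for r in place_of("pin",n)[:3]])
```

```text
scene [0.4374 0.3722] [array([0.4177, 0.3732])] tip [0.4315 0.3768] [array([ 0.918 , -0.0374]), array([0.7839, 0.0784]), array([0.4304, 0.37  ])]
side [0.4335 0.37  ] [array([0.4383, 0.3724])] tip [0.4344 0.3727] [array([ 0.8082, -0.096 ]), array([0.6755, 0.0215]), array([0.4345, 0.362 ])]
```

```bash
python3 -m handwheel '[{"delta_pos":[-0.005,0,-0.08],"delta_rot":[0,0,0],"jaw":-1},{"delta_pos":[-0.005,0,-0.15],"delta_rot":[0,0,0],"jaw":-1},{"delta_pos":[-0.005,0,-0.18],"delta_rot":[0,0,0],"jaw":-1},{"delta_pos":[-0.005,0,-0.2],"delta_rot":[0,0,0],"jaw":-1}]'| sed -n 2,4p
python3 -m handwheel '[{"delta_pos":[0,0,-0.02],"delta_rot":[0,0,0],"jaw":-1},{"delta_pos":[0,0,-0.04],"delta_rot":[0,0,0],"jaw":-1}]'| sed -n 2,4p
```

```text
tool_pos: [0.436, 0.3685, 0.2907]
tcp_rot: [-0.001, 0.223, 0.975, -0.001]
force: [-0.1, -0.5, -1.9]
tool_pos: [0.4362, 0.3686, 0.2875]
tcp_rot: [-0.0, 0.223, 0.975, -0.0]
force: [-0.3, -0.5, -1.6]
```

```bash
python3 -m handwheel '[{"delta_pos":[0,0,-0.07],"delta_rot":[0,0,0],"jaw":-1},{"delta_pos":[0,0,-0.14],"delta_rot":[0,0,0],"jaw":-1},{"delta_pos":[0,0,-0.2],"delta_rot":[0,0,0],"jaw":-1},{"delta_pos":[0,0,-0.24],"delta_rot":[0,0,0],"jaw":-1}]'| sed -n 2,4p
python3 -m handwheel '[{"delta_pos":[0,0,-0.02],"delta_rot":[0,0,0],"jaw":-1},{"delta_pos":[0,0,-0.03],"delta_rot":[0,0,0],"jaw":-1},{"delta_pos":[0,0,-0.03],"delta_rot":[0,0,0],"jaw":-1}]'| sed -n 2,4p
```

```text
tool_pos: [0.436, 0.3685, 0.2627]
tcp_rot: [-0.0, 0.223, 0.975, -0.0]
force: [-0.1, -0.2, -1.3]
tool_pos: [0.436, 0.3685, 0.2609]
tcp_rot: [-0.0, 0.223, 0.975, -0.0]
force: [-2.6, -2.4, 5.9]
```

```bash
python3 -m handwheel '[{"delta_pos":[0,0,-0.01],"delta_rot":[0,0,0],"jaw":-1},{"delta_pos":[0,0,-0.01],"delta_rot":[0,0,0],"jaw":-1}]'| sed -n 2,4p
python3 -m handwheel '[{"delta_pos":[0,0,0],"delta_rot":[0,0,0],"jaw":0},{"delta_pos":[0,0,0],"delta_rot":[0,0,0],"jaw":0},{"delta_pos":[0,0,0],"delta_rot":[0,0,0],"jaw":0},{"delta_pos":[0,0,0],"delta_rot":[0,0,0],"jaw":0},{"delta_pos":[0,0,0],"delta_rot":[0,0,0],"jaw":0}]'| sed -n 2,5p
python3 -m handwheel '[{"delta_pos":[0,0,0.1],"delta_rot":[0,0,0],"jaw":0},{"delta_pos":[0,0,0.4],"delta_rot":[0,0,0],"jaw":0},{"delta_pos":[0,0,0.8],"delta_rot":[0,0,0],"jaw":0},{"delta_pos":[0,0,1],"delta_rot":[0,0,0],"jaw":0}]'| sed -n 2,3p
python3 -m handwheel '[{"delta_pos":[0,0,0.4],"delta_rot":[0,0,0],"jaw":0},{"delta_pos":[0,0,0.6],"delta_rot":[0,0,0],"jaw":0},{"delta_pos":[0,0,0.6],"delta_rot":[0,0,0],"jaw":0},{"delta_pos":[0,0,0.6],"delta_rot":[0,0,0],"jaw":0}]'| sed -n 2,3p
python3 - <<'E'
from h import *
c=cam("wrist"); print(state()["tool_pos"],pinfit(c,(.436,.3685),.004))
A=c["pixels"]; s=cam("side"); B=s["pixels"][140:230,150:250]
cv2.imwrite("pics/park.png",cv2.cvtColor(np.hstack([A[120:420,170:470],cv2.resize(B,(333,300),interpolation=2)]),cv2.COLOR_RGB2BGR))
E
```

```text
tool_pos: [0.4361, 0.3686, 0.2608]
tcp_rot: [0.0, 0.222, 0.975, 0.0]
force: [-5.6, -4.9, 21.7]
tool_pos: [0.4362, 0.3686, 0.2596]
tcp_rot: [-0.0, 0.223, 0.975, -0.0]
force: [-0.6, -0.3, -0.9]
opening: 0.0455
tool_pos: [0.4365, 0.3689, 0.3639]
tcp_rot: [0.001, 0.222, 0.975, 0.001]
tool_pos: [0.4361, 0.3686, 0.4215]
tcp_rot: [0.001, 0.222, 0.975, 0.001]
[0.436  0.3685 0.4201] (array([0.4292, 0.3706]), 0.41561312491304747)
```

View pics/park.png

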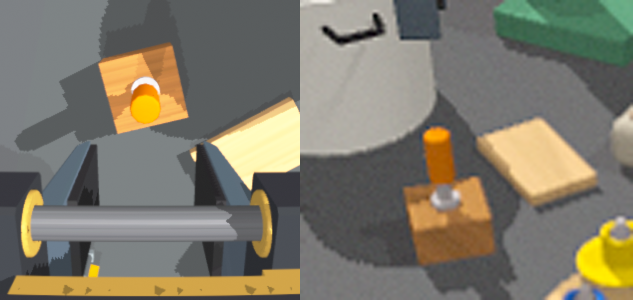

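The pin is parked upright with its collar on the block, at (145,95) in the left panel. Now to the crank, turning the gripper so it closes along the tangent.

```bash
python3 -m handwheel '[{"delta_pos":[0,-0.2,0],"delta_rot":[0,0,-0.037],"jaw":0},{"delta_pos":[0.02,-0.45,0],"delta_rot":[0,0,-0.074],"jaw":0},{"delta_pos":[0.03,-0.65,0],"delta_rot":[0,0,-0.111],"jaw":0},{"delta_pos":[0.05,-0.86,0],"delta_rot":[0,0,-0.149],"jaw":0},{"delta_pos":[0.05,-0.86,0],"delta_rot":[0,0,-0.149],"jaw":0}]'| sed -n 2,3p
python3 -m handwheel '[{"delta_pos":[0,-0.2,0],"delta_rot":[0,0,-0.037],"jaw":0},{"delta_pos":[0.02,-0.45,0],"delta_rot":[0,0,-0.074],"jaw":0},{"delta_pos":[0.03,-0.65,0],"delta_rot":[0,0,-0.111],"jaw":0},{"delta_pos":[0.05,-0.86,0],"delta_rot":[0,0,-0.149],"jaw":0},{"delta_pos":[0.05,-0.86,0],"delta_rot":[0,0,-0.149],"jaw":0}]'| sed -n 2,3p
python3 -m handwheel '[{"delta_pos":[0,-0.2,0],"delta_rot":[0,0,-0.037],"jaw":0},{"delta_pos":[0.02,-0.45,0],"delta_rot":[0,0,-0.074],"jaw":0},{"delta_pos":[0.03,-0.65,0],"delta_rot":[0,0,-0.111],"jaw":0},{"delta_pos":[0.05,-0.86,0],"delta_rot":[0,0,-0.149],"jaw":0},{"delta_pos":[0.05,-0.86,0],"delta_rot":[0,0,-0.149],"jaw":0}]'| sed -n 2,3p
python3 -m handwheel '[{"delta_pos":[-0.02,-0.2,0],"delta_rot":[0,0,-0.037],"jaw":0},{"delta_pos":[-0.05,-0.4,0],"delta_rot":[0,0,-0.074],"jaw":0},{"delta_pos":[-0.1,-0.6,0],"delta_rot":[0,0,-0.111],"jaw":0},{"delta_pos":[-0.15,-0.7,0],"delta_rot":[0,0,-0.149],"jaw":0},{"delta_pos":[-0.15,-0.7,0],"delta_rot":[0,0,-0.149],"jaw":0}]'| sed -n 2,3p
python3 -m handwheel '[{"delta_pos":[0,0,0],"delta_rot":[0,0,0],"jaw":0},{"delta_pos":[0,0,0],"delta_rot":[0,0,0],"jaw":0}]'| sed -n 2,3p
python3 - <<'E'
from h import *
c=cam("wrist","wrist10.png"); s=state(); print(s["tool_pos"],s["tcp_rot"],s["qpos"])
for r in place_of("crank",'wrist')[:2]: print(np.round(r['xy']),round(r['confidence'],2),at(c,r['xy'],.119)[:2])
E
```

```text
tool_pos: [0.441, 0.2799, 0.4186]
tcp_rot: [-0.001, 0.447, 0.895, -0.002]
tool_pos: [0.4461, 0.1943, 0.4188]
tcp_rot: [-0.0, 0.642, 0.767, -0.001]
tool_pos: [0.4513, 0.1086, 0.419]
tcp_rot: [-0.0, 0.802, 0.598, -0.001]
tool_pos: [0.4356, 0.0399, 0.4191]
tcp_rot: [-0.0, 0.918, 0.397, -0.001]
tool_pos: [0.4365, 0.0414, 0.4195]
tcp_rot: [-0.0, 0.916, 0.401, -0.0]
[0.4364 0.0414 0.4195] [-0.0002  0.9161  0.4011 -0.0001] [-0.0418  0.2134  1.758   0.0003  1.1705  0.7036]
[354. 234.] 0.66 [0.4592 0.0225]
```

View pics/wrist10.png

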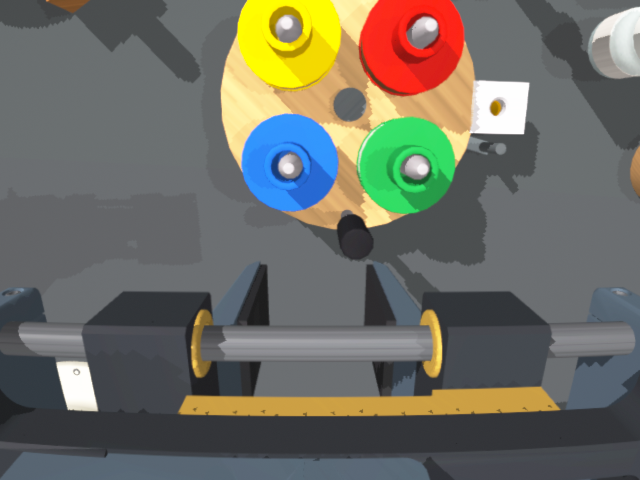

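The crank knob is at (355,236), with the ear empty at (500,107) and all reels seated. Descend around the knob and cage it loosely.

```bash
python3 -m handwheel '[{"delta_pos":[0.215,-0.19,0],"delta_rot":[0,0,0],"jaw":0},{"delta_pos":[0.215,-0.19,-0.2],"delta_rot":[0,0,0],"jaw":0},{"delta_pos":[0.215,-0.19,-0.4],"delta_rot":[0,0,0],"jaw":0},{"delta_pos":[0.215,-0.19,-0.6],"delta_rot":[0,0,0],"jaw":0},{"delta_pos":[0.215,-0.19,-0.8],"delta_rot":[0,0,0],"jaw":0}]'| sed -n 2,4p
python3 -m handwheel '[{"delta_pos":[0,0,-0.2],"delta_rot":[0,0,0],"jaw":0},{"delta_pos":[0,0,-0.4],"delta_rot":[0,0,0],"jaw":0},{"delta_pos":[0,0,-0.475],"delta_rot":[0,0,0],"jaw":0},{"delta_pos":[0,0,-0.475],"delta_rot":[0,0,0],"jaw":-0.385}]'| sed -n 2,4p
python3 -m handwheel '[{"delta_pos":[0,0,0],"delta_rot":[0,0,0],"jaw":-0.385},{"delta_pos":[0,0,0],"delta_rot":[0,0,0],"jaw":-0.385},{"delta_pos":[0,0,0],"delta_rot":[0,0,0],"jaw":-0.385},{"delta_pos":[0,0,0],"delta_rot":[0,0,0],"jaw":-0.385}]'| sed -n 2,6p
python3 - <<'E'
from h import *
p=state()["tool_pos"][:2]; c=np.array([.5235,.0941]); v=p-c; r=np.hypot(*v); a=np.arctan2(v[1],v[0]); print(p,r,np.degrees(a)%360)
for k in range(0,7):
    t=a+np.radians(15*k); q=c+.098*np.array([np.cos(t),np.sin(t)]); print(k,q,(q-p)*10); p=q
E
```

```text
tool_pos: [0.4579, 0.0222, 0.3388]
tcp_rot: [0.0, 0.916, 0.4, 0.0]
force: [-0.6, 0.2, 0.5]
tool_pos: [0.4574, 0.0221, 0.2909]
tcp_rot: [-0.001, 0.917, 0.4, -0.001]
force: [-0.5, 0.5, 0.3]
tool_pos: [0.4579, 0.0216, 0.293]
tcp_rot: [0.0, 0.917, 0.399, 0.001]
force: [0.3, -0.5, -0.1]
opening: 0.028
gripper_force: 0.0
[0.4579 0.0216] 0.09774452075603166 227.8449793151198
0 [0.4577 0.0214] [-0.0017 -0.0019]
1 [0.4788 0.0069] [ 0.2104 -0.1455]
2 [ 0.5029 -0.0017] [ 0.2409 -0.0861]
3 [ 0.5284 -0.0038] [ 0.255  -0.0208]
4 [0.5535 0.0008] [0.2517 0.0459]
5 [0.5767 0.0118] [0.2312 0.1095]
6 [0.5962 0.0283] [0.195  0.1656]
```

```bash
python3 -m handwheel '[{"delta_pos":[0.055,-0.045,0],"delta_rot":[0,0,0.021],"jaw":-0.385},{"delta_pos":[0.105,-0.08,0],"delta_rot":[0,0,0.042],"jaw":-0.385},{"delta_pos":[0.16,-0.115,0],"delta_rot":[0,0,0.063],"jaw":-0.385},{"delta_pos":[0.21,-0.145,0],"delta_rot":[0,0,0.083],"jaw":-0.385}]'
python3 -m handwheel '[{"delta_pos":[0.06,-0.025,0],"delta_rot":[0,0,0.021],"jaw":-0.385},{"delta_pos":[0.12,-0.05,0],"delta_rot":[0,0,0.042],"jaw":-0.385},{"delta_pos":[0.18,-0.07,0],"delta_rot":[0,0,0.063],"jaw":-0.385},{"delta_pos":[0.24,-0.085,0],"delta_rot":[0,0,0.083],"jaw":-0.385}]'
```

```text
time_s: 41.15
tool_pos: [0.4788, 0.007, 0.2927]
tcp_rot: [0.0, 0.857, 0.516, 0.0]
force: [-0.2, 2.4, -0.4]
opening: 0.0279
gripper_force: 0.9
time_s: 41.48
tool_pos: [0.5028, -0.0015, 0.2927]
tcp_rot: [-0.0, 0.782, 0.623, 0.0]
force: [-2.2, 2.3, -0.0]
opening: 0.0278
gripper_force: 0.9
```

```bash
python3 -m handwheel '[{"delta_pos":[0.065,-0.01,0],"delta_rot":[0,0,0.021],"jaw":-0.385},{"delta_pos":[0.13,-0.018,0],"delta_rot":[0,0,0.042],"jaw":-0.385},{"delta_pos":[0.19,-0.021,0],"delta_rot":[0,0,0.063],"jaw":-0.385},{"delta_pos":[0.255,-0.021,0],"delta_rot":[0,0,0.083],"jaw":-0.385}]'|sed -n 2,5p
python3 -m handwheel '[{"delta_pos":[0.065,0.007,0],"delta_rot":[0,0,0.021],"jaw":-0.385},{"delta_pos":[0.128,0.018,0],"delta_rot":[0,0,0.042],"jaw":-0.385},{"delta_pos":[0.19,0.031,0],"delta_rot":[0,0,0.063],"jaw":-0.385},{"delta_pos":[0.252,0.046,0],"delta_rot":[0,0,0.083],"jaw":-0.385}]'|sed -n 2,5p
python3 -m handwheel '[{"delta_pos":[0.06,0.022,0],"delta_rot":[0,0,0.021],"jaw":-0.385},{"delta_pos":[0.12,0.05,0],"delta_rot":[0,0,0.042],"jaw":-0.385},{"delta_pos":[0.175,0.08,0],"delta_rot":[0,0,0.063],"jaw":-0.385},{"delta_pos":[0.231,0.11,0],"delta_rot":[0,0,0.083],"jaw":-0.385}]'|sed -n 2,5p
python3 -m handwheel '[{"delta_pos":[0.05,0.04,0],"delta_rot":[0,0,0.021],"jaw":-0.385},{"delta_pos":[0.1,0.08,0],"delta_rot":[0,0,0.042],"jaw":-0.385},{"delta_pos":[0.15,0.12,0],"delta_rot":[0,0,0.063],"jaw":-0.385}]'|sed -n 2,5p
```

```text
tool_pos: [0.5282, -0.0036, 0.2927]
tcp_rot: [-0.0, 0.695, 0.719, -0.0]
force: [-1.5, 0.9, 0.4]
opening: 0.0281
tool_pos: [0.5534, 0.0011, 0.2927]
tcp_rot: [-0.0, 0.595, 0.804, -0.0]
force: [-1.5, 0.8, 0.7]
opening: 0.0281
tool_pos: [0.5765, 0.0122, 0.2926]
tcp_rot: [-0.0, 0.486, 0.874, -0.0]
force: [-1.4, 0.0, 0.4]
opening: 0.0281
tool_pos: [0.5915, 0.0242, 0.2927]
tcp_rot: [-0.0, 0.397, 0.918, -0.0]
force: [-2.4, 0.0, 0.2]
opening: 0.0282
```

```bash
python3 -m handwheel '[{"delta_pos":[0.015,0.014,0],"delta_rot":[0,0,0.007],"jaw":-0.385},{"delta_pos":[0.03,0.028,0],"delta_rot":[0,0,0.014],"jaw":-0.385},{"delta_pos":[0.03,0.028,0],"delta_rot":[0,0,0.014],"jaw":-0.385}]'|sed -n 2,4p
python3 -m handwheel '[{"delta_pos":[0.01,0.012,0],"delta_rot":[0,0,0.005],"jaw":-0.385},{"delta_pos":[0.01,0.012,0],"delta_rot":[0,0,0.005],"jaw":-0.385}]'|sed -n 2,4p
python3 -m handwheel '[{"delta_pos":[0.01,0.012,0],"delta_rot":[0,0,0.005],"jaw":-0.385},{"delta_pos":[0.01,0.012,0],"delta_rot":[0,0,0.005],"jaw":-0.385}]'|sed -n 2,4p
```

```text
tool_pos: [0.5946, 0.027, 0.2925]
tcp_rot: [0.0, 0.378, 0.926, 0.0]
force: [0.3, -0.3, -0.3]
tool_pos: [0.5954, 0.0281, 0.2923]
tcp_rot: [0.0, 0.371, 0.929, -0.0]
force: [0.2, -0.1, -0.6]
tool_pos: [0.5962, 0.0291, 0.2922]
tcp_rot: [-0.0, 0.363, 0.932, -0.0]
force: [-2.4, -4.7, 2.0]
```

```bash
python3 -m handwheel '[{"delta_pos":[0.01,0.012,0],"delta_rot":[0,0,0.005],"jaw":-0.385},{"delta_pos":[0.01,0.012,0],"delta_rot":[0,0,0.005],"jaw":-0.385}]'|sed -n 2,4p
python3 -m handwheel '[{"delta_pos":[0.007,0.008,0],"delta_rot":[0,0,0],"jaw":-0.385},{"delta_pos":[0.007,0.008,0],"delta_rot":[0,0,0],"jaw":-0.385}]'|sed -n 2,4p
python3 -c "
from h import *
print(state()['force'],state()['tool_pos'])"
```

```text
tool_pos: [0.5965, 0.0296, 0.2921]
tcp_rot: [-0.001, 0.356, 0.935, -0.002]
force: [-10.3, -12.3, 7.4]
tool_pos: [0.5968, 0.0299, 0.2921]
tcp_rot: [-0.001, 0.356, 0.934, -0.002]
force: [-14.1, -20.2, 11.0]
[-14.1333 -20.1938  10.9508] [0.5968 0.0299 0.2921]
```

The stop is reached: the force is rising while the position stalls. Release, lift, and look at the ear over the work bracket.

```bash
python3 -m handwheel '[{"delta_pos":[-0.02,-0.023,0],"delta_rot":[0,0,0],"jaw":-0.385},{"delta_pos":[-0.02,-0.023,0],"delta_rot":[0,0,0],"jaw":0},{"delta_pos":[-0.02,-0.023,0],"delta_rot":[0,0,0],"jaw":0},{"delta_pos":[-0.02,-0.023,0],"delta_rot":[0,0,0],"jaw":0},{"delta_pos":[-0.02,-0.023,0],"delta_rot":[0,0,0],"jaw":0}]'|sed -n 2,5p
python3 -m handwheel '[{"delta_pos":[0,0,0.2],"delta_rot":[0,0,0],"jaw":0},{"delta_pos":[0,0,0.6],"delta_rot":[0,0,0],"jaw":0},{"delta_pos":[0,0,0.9],"delta_rot":[0,0,0],"jaw":0},{"delta_pos":[0,0,1],"delta_rot":[0,0,0],"jaw":0}]'|sed -n 2,3p
python3 -m handwheel '[{"delta_pos":[0,0.3,0.1],"delta_rot":[0,0,0],"jaw":0},{"delta_pos":[0,0.6,0.2],"delta_rot":[0,0,0],"jaw":0},{"delta_pos":[0,1,0.28],"delta_rot":[0,0,0],"jaw":0},{"delta_pos":[0,1,0.28],"delta_rot":[0,0,0],"jaw":0}]'|sed -n 2,3p
python3 -m handwheel '[{"delta_pos":[0,0.4,0],"delta_rot":[0,0,0],"jaw":0},{"delta_pos":[0,0.76,0],"delta_rot":[0,0,0],"jaw":0},{"delta_pos":[0,0.76,0],"delta_rot":[0,0,0],"jaw":0},{"delta_pos":[0,0.76,0],"delta_rot":[0,0,0],"jaw":0},{"delta_pos":[0,0.76,0],"delta_rot":[0,0,0],"jaw":0}]'|sed -n 2,3p
python3 - <<'E'
from h import *
c=cam("wrist","wrist11.png"); s=state(); print(s["tool_pos"],s["qpos"][5])
for r in place_of("work_hole",'wrist')[:2]: print(np.round(r['xy'],1),round(r['confidence'],2),at(c,r['xy'],.03)[:2],at(c,r['xy'],.046)[:2])
u,v=np.round(proj(c,[.614,.190,.046])).astype(int); I=cv2.cvtColor(c["pixels"],cv2.COLOR_RGB2BGR)
print(u,v); cv2.imwrite("pics/ear.png",np.hstack([I[:300,120:520],cv2.resize(I[v-25:v+25,u-25:u+25],(300,300),interpolation=cv2.INTER_NEAREST)]))
E
```

```text
tool_pos: [0.5963, 0.0292, 0.2922]
tcp_rot: [0.0, 0.356, 0.934, 0.0]
force: [-0.2, 0.3, -0.4]
opening: 0.0453
tool_pos: [0.597, 0.0292, 0.3967]
tcp_rot: [0.003, 0.356, 0.934, 0.001]
tool_pos: [0.596, 0.1344, 0.4216]
tcp_rot: [0.001, 0.355, 0.935, 0.002]
tool_pos: [0.5961, 0.2051, 0.4198]
tcp_rot: [-0.0, 0.356, 0.935, -0.0]
[0.5962 0.2045 0.4199] -0.6064362913237982
[315.1 229.7] 0.7 [0.6112 0.1912] [0.6082 0.194 ]
316 237
```

View pics/ear.png

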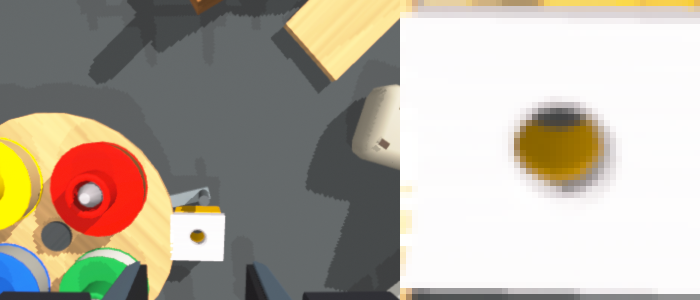

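The ear stands over the work bracket with its hole at about (317.7,236.3) in the full image. Now the hole positions in numbers.

Run:
```python
from h import *
c=cam("wrist")
P=c["pixels"].astype(int); g=P.min(2)[212:262,291:341]; m=(g<150).astype(np.uint8)
n,lab,st,ce=cv2.connectedComponentsWithStats(m)
for i in range(1,n):
    if st[i,4]>40 and st[i,0]>3: q=ce[i]+[291,212]; print(st[i],q,at(c,q,.046)[:2])
q=np.array([317.7,236.3]); w=at(c,q,.046); print(w, proj(c,[w[0],w[1],.03]),proj(c,[w[0],w[1],.01]))
d=(P.max(2)[212:262,291:341]<110)&(lab>0); print(np.argwhere(d).mean(0)+[212,291], np.argwhere(d).min(0)+[212,291],np.argwhere(d).max(0)+[212,291])
```

```text
[ 19  17  16  14 157] [317.7962 235.121 ] [0.6141 0.1915]
[0.6149 0.1907 0.046 ] [317.652  231.9684] [317.5971 227.0193]
[253.9286 313.3929] [229 293] [261 339]
```

```bash
python3 -m handwheel '[{"delta_pos":[-0.25,0.25,0],"delta_rot":[0,0,0],"jaw":0.4},{"delta_pos":[-0.5,0.5,0],"delta_rot":[0,0,0],"jaw":0.4},{"delta_pos":[-0.8,0.82,0],"delta_rot":[0,0,0],"jaw":0.4},{"delta_pos":[-0.8,0.82,0],"delta_rot":[0,0,0],"jaw":0.4}]'|sed -n 2,3p
python3 -m handwheel '[{"delta_pos":[-0.25,0.25,0],"delta_rot":[0,0,0],"jaw":0.4},{"delta_pos":[-0.5,0.5,0],"delta_rot":[0,0,0],"jaw":0.4},{"delta_pos":[-0.8,0.82,0],"delta_rot":[0,0,0],"jaw":0.4},{"delta_pos":[-0.8,0.82,0],"delta_rot":[0,0,0],"jaw":0.4},{"delta_pos":[-0.8,0.82,0],"delta_rot":[0,0,0],"jaw":0.4}]'|sed -n 2,5p
python3 -c "
from h import *
p=state()['tool_pos'];print(p,(np.array([.436,.3685,.26])-p)*10)
c=cam('wrist');print([at(c,r['xy'],.04) for r in place_of('holder_hole','wrist')[:1]])"
```

```text
tool_pos: [0.5125, 0.2897, 0.4203]
tcp_rot: [-0.001, 0.355, 0.935, 0.0]
tool_pos: [0.435, 0.3698, 0.4204]
tcp_rot: [-0.0, 0.355, 0.935, 0.0]
force: [0.6, -0.2, -0.8]
opening: 0.0637
[0.435  0.3698 0.4204] [ 0.0096 -0.0126 -1.6041]
[array([0.4369, 0.3656, 0.04  ])]
```

```bash
python3 -m handwheel '[{"delta_pos":[0.01,-0.01,-0.2],"delta_rot":[0,0,0],"jaw":0.4},{"delta_pos":[0.01,-0.01,-0.4],"delta_rot":[0,0,0],"jaw":0.4},{"delta_pos":[0.01,-0.01,-0.6],"delta_rot":[0,0,0],"jaw":0.4},{"delta_pos":[0.01,-0.01,-0.8],"delta_rot":[0,0,0],"jaw":0.4}]'|sed -n 2,4p
python3 -m handwheel '[{"delta_pos":[0,0,-0.25],"delta_rot":[0,0,0],"jaw":0.4},{"delta_pos":[0,0,-0.5],"delta_rot":[0,0,0],"jaw":0.4},{"delta_pos":[0,0,-0.7],"delta_rot":[0,0,0],"jaw":0.4},{"delta_pos":[0,0,-0.79],"delta_rot":[0,0,0],"jaw":0.4},{"delta_pos":[0,0,-0.79],"delta_rot":[0,0,0],"jaw":0.4}]'|sed -n 2,4p
python3 -m handwheel '[{"delta_pos":[0,0,0],"delta_rot":[0,0,0],"jaw":-1},{"delta_pos":[0,0,0],"delta_rot":[0,0,0],"jaw":-1},{"delta_pos":[0,0,0],"delta_rot":[0,0,0],"jaw":-1},{"delta_pos":[0,0,0],"delta_rot":[0,0,0],"jaw":-1},{"delta_pos":[0,0,0],"delta_rot":[0,0,0],"jaw":-1}]'| sed -n 2,6p
python3 -m handwheel '[{"delta_pos":[0,0,0],"delta_rot":[0,0,0],"jaw":-1},{"delta_pos":[0,0,0],"delta_rot":[0,0,0],"jaw":-1},{"delta_pos":[0,0,0],"delta_rot":[0,0,0],"jaw":-1}]'| sed -n 2,6p
```

```text
tool_pos: [0.4385, 0.3666, 0.3394]
tcp_rot: [0.0, 0.357, 0.934, 0.0]
force: [-0.5, 0.4, 0.5]
tool_pos: [0.4377, 0.3668, 0.2595]
tcp_rot: [-0.001, 0.357, 0.934, -0.001]
force: [-0.5, -1.2, -0.7]
tool_pos: [0.4373, 0.3681, 0.262]
tcp_rot: [0.0, 0.356, 0.934, 0.0]
force: [0.3, -0.1, -1.0]
opening: 0.033
gripper_force: 0.0
tool_pos: [0.4371, 0.3679, 0.2614]
tcp_rot: [-0.0, 0.356, 0.934, -0.0]
force: [-1.3, -2.5, 6.5]
opening: 0.0234
gripper_force: 30.0
```

```bash
python3 -m handwheel '[{"delta_pos":[0,0,0.1],"delta_rot":[0,0,0],"jaw":-1},{"delta_pos":[0,0,0.3],"delta_rot":[0,0,0],"jaw":-1},{"delta_pos":[0,0,0.5],"delta_rot":[0,0,0],"jaw":-1},{"delta_pos":[0,0,0.8],"delta_rot":[0,0,0],"jaw":-1},{"delta_pos":[0,0,1],"delta_rot":[0,0,0],"jaw":-1}]'| sed -n 2,6p
python3 -m handwheel '[{"delta_pos":[0,0,0.4],"delta_rot":[0,0,0],"jaw":-1},{"delta_pos":[0.1,-0.1,0.6],"delta_rot":[0,0,0],"jaw":-1},{"delta_pos":[0.35,-0.35,0.6],"delta_rot":[0,0,0],"jaw":-1},{"delta_pos":[0.6,-0.6,0.6],"delta_rot":[0,0,0],"jaw":-1}]'| sed -n 2,3p
python3 -m handwheel '[{"delta_pos":[0.25,-0.25,0],"delta_rot":[0,0,0],"jaw":-1},{"delta_pos":[0.5,-0.5,0],"delta_rot":[0,0,0],"jaw":-1},{"delta_pos":[0.75,-0.75,0],"delta_rot":[0,0,0],"jaw":-1},{"delta_pos":[0.8,-0.8,0],"delta_rot":[0,0,0],"jaw":-1}]'| sed -n 2,3p
python3 -m handwheel '[{"delta_pos":[0.25,-0.25,0],"delta_rot":[0,0,0],"jaw":-1},{"delta_pos":[0.38,-0.38,0],"delta_rot":[0,0,0],"jaw":-1},{"delta_pos":[0.38,-0.38,0],"delta_rot":[0,0,0],"jaw":-1},{"delta_pos":[0.38,-0.38,0],"delta_rot":[0,0,0],"jaw":-1},{"delta_pos":[0.38,-0.38,0],"delta_rot":[0,0,0],"jaw":-1}]'| sed -n 2,6p
python3 -c "
from h import *
p=state()['tool_pos'];print(p,(np.array([.6154,.1904,.42])-p)*10)"
```

```text
tool_pos: [0.4372, 0.3682, 0.364]
tcp_rot: [0.0, 0.356, 0.934, 0.001]
force: [0.3, 0.7, -0.8]
opening: 0.0233
gripper_force: 29.9
tool_pos: [0.4973, 0.308, 0.4238]
tcp_rot: [0.001, 0.355, 0.935, 0.001]
tool_pos: [0.5802, 0.2245, 0.4218]
tcp_rot: [0.001, 0.358, 0.934, 0.0]
tool_pos: [0.6148, 0.1904, 0.4214]
tcp_rot: [-0.0, 0.356, 0.934, 0.0]
force: [-0.1, -0.1, -1.0]
opening: 0.0236
gripper_force: 29.9
[0.6148 0.1904 0.4214] [ 0.0062  0.0003 -0.0139]
```

```bash
python3 -m handwheel '[{"delta_pos":[0.005,0,-0.25],"delta_rot":[0,0,0],"jaw":-1},{"delta_pos":[0.005,0,-0.5],"delta_rot":[0,0,0],"jaw":-1},{"delta_pos":[0.005,0,-0.7],"delta_rot":[0,0,0],"jaw":-1},{"delta_pos":[0.005,0,-0.9],"delta_rot":[0,0,0],"jaw":-1},{"delta_pos":[0.005,0,-1],"delta_rot":[0,0,0],"jaw":-1}]'| sed -n 2,4p
python3 -m handwheel '[{"delta_pos":[0,0,-0.06],"delta_rot":[0,0,0],"jaw":-1},{"delta_pos":[0,0,-0.12],"delta_rot":[0,0,0],"jaw":-1},{"delta_pos":[0,0,-0.12],"delta_rot":[0,0,0],"jaw":-1}]'| sed -n 2,4p
python3 -m handwheel '[{"delta_pos":[0,0,-0.06],"delta_rot":[0,0,0],"jaw":-1},{"delta_pos":[0,0,-0.1],"delta_rot":[0,0,0],"jaw":-1},{"delta_pos":[0,0,-0.13],"delta_rot":[0,0,0],"jaw":-1}]'| sed -n 2,4p
python3 -m handwheel '[{"delta_pos":[0,0,-0.03],"delta_rot":[0,0,0],"jaw":-1},{"delta_pos":[0,0,-0.03],"delta_rot":[0,0,0],"jaw":-1}]'| sed -n 2,4p
```

```text
tool_pos: [0.6144, 0.1909, 0.3192]
tcp_rot: [-0.001, 0.356, 0.935, -0.001]
force: [-0.7, 0.3, -1.8]
tool_pos: [0.6155, 0.1903, 0.309]
tcp_rot: [-0.0, 0.356, 0.934, -0.0]
force: [-0.1, -1.0, -0.7]
tool_pos: [0.6157, 0.19, 0.2962]
tcp_rot: [0.0, 0.356, 0.934, 0.0]
force: [0.3, -0.7, -1.6]
tool_pos: [0.6156, 0.1899, 0.2927]
tcp_rot: [-0.0, 0.356, 0.934, -0.0]
force: [0.4, 0.1, -1.4]
```

```bash
python3 -m handwheel '[{"delta_pos":[0,0,-0.04],"delta_rot":[0,0,0],"jaw":-1},{"delta_pos":[0,0,-0.08],"delta_rot":[0,0,0],"jaw":-1},{"delta_pos":[0,0,-0.1],"delta_rot":[0,0,0],"jaw":-1}]'| sed -n 2,4p
python3 -m handwheel '[{"delta_pos":[0,0,-0.05],"delta_rot":[0,0,0],"jaw":-1},{"delta_pos":[0,0,-0.1],"delta_rot":[0,0,0],"jaw":-1},{"delta_pos":[0,0,-0.13],"delta_rot":[0,0,0],"jaw":-1}]'| sed -n 2,4p
python3 -m handwheel '[{"delta_pos":[0,0,-0.015],"delta_rot":[0,0,0],"jaw":-1},{"delta_pos":[0,0,-0.03],"delta_rot":[0,0,0],"jaw":-1},{"delta_pos":[0,0,-0.03],"delta_rot":[0,0,0],"jaw":-1}]'| sed -n 2,4p
```

```text
tool_pos: [0.6156, 0.19, 0.2827]
tcp_rot: [-0.0, 0.356, 0.934, -0.0]
force: [-0.1, -0.4, -1.5]
tool_pos: [0.6155, 0.19, 0.2694]
tcp_rot: [-0.0, 0.356, 0.934, -0.0]
force: [-0.1, 0.8, -0.1]
tool_pos: [0.6157, 0.1899, 0.2674]
tcp_rot: [0.0, 0.356, 0.934, -0.0]
force: [-0.2, -0.9, -1.0]
```

```bash
python3 -m handwheel '[{"delta_pos":[0,0,-0.01],"delta_rot":[0,0,0],"jaw":-1},{"delta_pos":[0,0,-0.01],"delta_rot":[0,0,0],"jaw":-1}]'| sed -n 2,4p
python3 -m handwheel '[{"delta_pos":[0,0,-0.01],"delta_rot":[0,0,0],"jaw":-1},{"delta_pos":[0,0,-0.01],"delta_rot":[0,0,0],"jaw":-1}]'| sed -n 2,4p
```

```text
tool_pos: [0.6158, 0.1899, 0.2672]
tcp_rot: [0.0, 0.356, 0.934, 0.0]
force: [-2.9, -3.5, 11.4]
tool_pos: [0.6159, 0.1897, 0.2671]
tcp_rot: [0.001, 0.356, 0.934, 0.0]
force: [-6.2, -5.5, 24.4]
```

Contact at the collar height, so the pin is home. Release it, lift, and check.

```bash
python3 -m handwheel '[{"delta_pos":[0,0,0.01],"delta_rot":[0,0,0],"jaw":0},{"delta_pos":[0,0,0.01],"delta_rot":[0,0,0],"jaw":0},{"delta_pos":[0,0,0.01],"delta_rot":[0,0,0],"jaw":0},{"delta_pos":[0,0,0.01],"delta_rot":[0,0,0],"jaw":0},{"delta_pos":[0,0,0.01],"delta_rot":[0,0,0],"jaw":0}]'| sed -n 2,5p
python3 -m handwheel '[{"delta_pos":[0,0,0.1],"delta_rot":[0,0,0],"jaw":0},{"delta_pos":[0,0,0.4],"delta_rot":[0,0,0],"jaw":0},{"delta_pos":[0,0,0.8],"delta_rot":[0,0,0],"jaw":0},{"delta_pos":[0,0,1],"delta_rot":[0,0,0],"jaw":0}]'| sed -n 2,3p
python3 -m handwheel '[{"delta_pos":[0,0,0.4],"delta_rot":[0,0,0],"jaw":0},{"delta_pos":[0,0,0.8],"delta_rot":[0,0,0],"jaw":0},{"delta_pos":[-0.1,0.3,0.8],"delta_rot":[0,0,0],"jaw":0},{"delta_pos":[-0.2,0.6,0.8],"delta_rot":[0,0,0],"jaw":0},{"delta_pos":[-0.2,0.6,0.8],"delta_rot":[0,0,0],"jaw":0}]'| sed -n 2,4p
python3 - <<'E'
from h import *
s=cam("side")["pixels"][150:290,190:400]; w=cam("wrist")["pixels"]
cv2.imwrite("pics/final.png",cv2.cvtColor(np.vstack([cv2.resize(s,(800,330),interpolation=2)*1,cv2.resize(w[:250],(640,250))[:, :] if 0 else cv2.copyMakeBorder(w[60:320],0,0,0,160,0)]),cv2.COLOR_RGB2BGR))
E
```

```text
tool_pos: [0.6157, 0.1901, 0.266]
tcp_rot: [-0.0, 0.356, 0.934, -0.0]
force: [-0.3, -0.0, 0.5]
opening: 0.0451
tool_pos: [0.6161, 0.1902, 0.3707]
tcp_rot: [0.002, 0.356, 0.934, 0.001]
tool_pos: [0.5939, 0.2538, 0.4478]
tcp_rot: [0.0, 0.355, 0.935, 0.001]
force: [-0.1, 0.2, -1.1]
```

View pics/final.png

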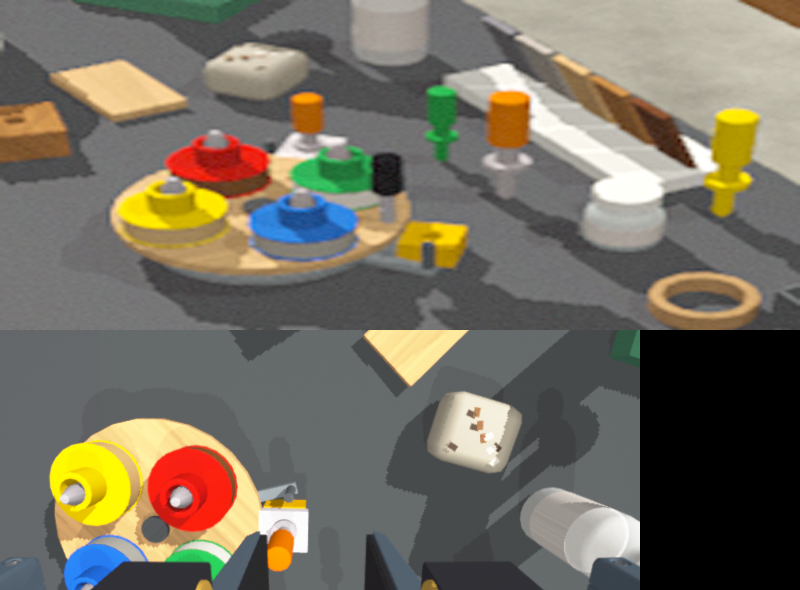

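The picture shows all four reels fully down on the turned carousel, and the pin home in the ear over the work bracket, at (307,120) in the top panel. The load bracket at (432,243) is empty and the other things are where they were. Handing in.

```bash
python3 -c "
from workcell import *
print(state()['time_s'],hand_in())"
```

```text
the job is handed in; nothing more can be done
52.5 None
```

The job is done and handed in at 52.5 s: all four reels are on the spindles of their own colour, the pin was parked in its holder, the carousel was cranked a quarter turn to its stop, and the pin is home again in the work bracket; `hand_in()` returned no verdict.

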